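Tighten the air outlet's union nut

ROBOT

A 7-joint arm with a two-finger parallel gripper is mounted at the origin on the work surface. World frame = base frame: x ahead of the robot, y to its left, z up, the work surface at z = 0. Lengths are in m, angles in rad, forces in N, time in s.
With the tool pointing down it reaches from about 0.4 to 0.875 m from the base axis. Payload 19.3 kg.
Tool frame: the origin (TCP) lies at the very end of the fingers, on their centre line; the grasp point (between the pads) lies 19 mm behind it; z points along the fingers, y is the line along which they close (so a half turn about z gives the same grasp; the last joint's range is limited). The gripper opens to 85 mm and grips with 20 to 120 N. Pads are 22 mm wide; open, the fingers measure 114 mm over their backs; the gripper's body (76 mm by 85 mm) begins 54 mm behind the grasp point. The pads swing forward as they close: fully open they stand 13 mm farther back than shut.
Start: joints at [1.07, 0.521, -0.036, 1.599, 0.021, 1.021, -0.113], TCP at [0.261, -0.568, 0.197] pointing down, gripper open.
Joint ranges: [-2.91, 2.91], [-0.3, 2.13], [-1.5, 1.42], [0.17, 2.43], [-1.26, 4.41], [0.16, 1.93], [-2.52, 2.52]. Speed limits (rad/s): [1.89, 1.89, 2.39, 2.39, 3.01, 3.01, 3.01].

INTERFACE

Orientations are given as [roll, pitch, yaw] about the fixed x, y, z axes, in that order (R = Rz(yaw) Ry(pitch) Rx(roll)).
In Python, from workcell import bot gives the robot as it stands. The module is installed in compiled form; this text tells all that it offers.
- The arm moves only by the tool apply_moves, never from a script. Its arguments are lists of equal length, an entry for each row: "claw": the finger opening in m, from 0 to 0.0854; "xyz": the shift along the tool's x, y, z in m, a list of three; "twist": the turn, a rotation vector about the tool's x, y, z in rad, a list of three. A call has 1 to 20 rows; each row shifts and turns the commanded pose from where the row before left it, along the tool's axes as they then stand; what a row does not reach is not made up. A row lasts 1/10 s, in which the tool goes at most 50 mm and 8.59 degrees, less where a joint would pass 70% of its speed; a pose out of reach is approached as far as the arm can. A call with a gripper value outside its range is refused whole. The fingers move at their own pace and stop on an object; "force" is the grip in N (left out, the last holds). Time passes only in rows, so rows that do not move let the fingers close. It gives the time, the measured TCP pose, the force, the opening and the grip force at its end, in the units of the state.
- bot.observe(): the state, without advancing time (a new reading comes with each control period).
- bot.grab_frame(name): name is "scene" or "top"; returns a dict with "img" (480x640x3 uint8, red, green, blue), "vfov" (degrees; the focal length in pixels is half the picture's height over the tangent of half this angle, whatever the lens; pixels are square), "cx", "cy" (the principal point, pixels), "view" (4x4, takes a point from world to camera coordinates). Camera axes: x right, y up, looking along -z (the intrinsics and any distortion apply to the point x, -y, -z); pixel columns grow to the right and rows downward; lengths in m; the calibration is good to about 2 mm. A picture is of the moment at which its call begins. There is no depth.
- bot.job_done(): hands the job in; it is judged then, once.
Trained networks look in the newest picture that a camera, given by its name, has taken for a name from the list of things; names that differ only in an ending like _2 or _b are one class to them, and where a whole thing is asked for, a point or a joint stands for the part that bears it (a point fixed in the world has none). Each returns a list of dicts, best first, with "score" (0 to 1); they miss things now and then, are a little off and sometimes report something else, mostly with a low value. They report only what shows in the picture. A call takes as long as a camera call. They do not tell look-alikes from the thing itself.
- bot.find_in(camera, query): "position" ([x, y, z] in m, in world coordinates, good to about 4 mm: the middle of the surface that is visible of it).
The state is a dict: "clock": time; "qpos": joint angles; "qd": joint speeds; "joint_efforts": joint torques, N m; "position": TCP position; "tool_rot": TCP orientation; "force": force on the tool from outside, world axes, zero at the start; "moment": the same for the moment, N m; "grip_width": finger opening in m; "finger_force": force on a finger pad.
Only numpy, scipy, OpenCV 4.12 (cv2) and the standard library are available. Lean on these libraries where they do the work, as an engineer would, in place of code of your own. Each camera call takes 0.05 s, during which the arm holds its last target. There are 200 camera calls.

TASK

The big hex union nut on top of the air outlet block has worked loose. Run it down clockwise (seen from above) with the fingers only until it comes up snug, then pull it tight with the wrench until it stops. Lay the wrench back flat on the blue mat and leave the other things on the cart where they are.

Things in the scene. Friction and masses are not known exactly. Their poses are not given: they have to be found in the camera images.
- block: Aluminium air outlet block fixed to the cart top, 110 (x) x 80 (y) mm, its top face 32 mm high; origin at the middle of its underside, z up. The captive union nut stands upright on it, axis through the origin along z. A round gauge 46 mm across, 31 mm high, sits 90 mm from the origin on its +x side and a small round drain cap on its -x side (reaching 87 mm out, 29 mm high): neither is to be turned. The block is somewhere left or right of centre, the mat on the other side.
- nut_mid (a point): Centre of the captive steel hex nut (turns with it): 40 mm across flats, 46.2 mm across corners, 26 mm tall, from 46 to 72 mm above the cart top, so this point is 59 mm up. A flange of 38 mm diameter fills the gap below it and a 20 mm plug stands 8 mm above its top. Two of its flats face along +y and -y of this frame, two corners lie on its x axis, z is up. When snug and not yet tightened its axes are parallel to the block's.
- coupling (a joint): Hand run of the nut in rad, growing clockwise seen from above. It starts between 0.3 and 0.9 and comes up snug at a stop at 1.6. Light: about 0.05 N m, it stays where it is left.
- gland (a joint): Tightening of the nut beyond snug in rad, growing clockwise seen from above; 0 at the start, hard stop at 0.6. It gives only above about 0.6 N m (the nut and its core then turn together) and stays where it is left. A hard finger grip that goes on turning past snug can move it: that part is the wrench's.
- wrench: Open-ended steel wrench with a dark rubber-covered bar handle, 216 mm long, 0.18 to 0.29 kg, lying flat on the mat at the start. Origin on its underside near mid-length; x runs from handle to jaws, z up. Handle: x from -110 to +48 mm, 18 mm wide (y), from 0 to 16 mm above the underside. Head: 69 mm wide (y), 12 mm thick (from 0 to 12 mm above the underside), reaching x = +106 mm, its mouth open towards +x. Balance point near x = -4 mm.
- wrench_jaw (a point): Centre of the wrench's mouth, 83 mm from the wrench's origin along its x and 6 mm above its underside; axes as the wrench's. The mouth is 43 mm wide with parallel jaws 13 mm thick, its flat throat 24 mm behind this point and the jaw tips 23 mm before it. With this point on the nut's axis and the wrench's x at a multiple of 60 degrees to the nut's x, it fits over the nut from above or from the side, with 1.5 mm to spare on each flat (about 0.15 rad of play each way).
- wrench_grip (a point): Place to hold the handle, at x = -30 mm on the wrench, mid-height of the handle (8 mm above the underside); 113 mm from the centre of the mouth.
- mat: Blue silicone mat fixed on the cart top, 200 (x) x 280 (y) mm, 4 mm thick; origin at the middle of its underside.
- clipper: Bystander: gold-toned aluminium hair clipper lying on its side, 177 x 46 mm, 42 mm high; origin at its underside.
- comb: Bystander: black fine-tooth comb lying flat, 180 x 33 mm, 5 mm thick; origin at its underside.
- spray: Bystander: red plastic spray bottle with a black trigger head, 72 mm across, 203 mm high; origin at its underside.
- jar: Bystander: glass jar with a steel lid, 72 mm across, 150 mm high; origin at its underside.
- oil: Bystander: small white clipper-oil bottle, 32 mm across, 80 mm high; origin at its underside.
- tin: Bystander: flat aluminium tin, 70 mm across, 30 mm high; origin at its underside.
- brush: Bystander: neck brush lying down, about 140 x 70 mm, 44 mm high; origin at its underside.
There are look-alikes about, which are no part of the job. What is meant by the wrench is not red, and is the smaller of those in its own colour.

How it is judged:
On the way, in this order (a step that is already met when the one before it is completed fails the run):
1. the nut is run down to snug by the fingers, not yet tightened (value of joint coupling above 1.48 rad and value of joint gland below 0.25 rad and contact force between the fingers and block above 0.3 N), for 0.1 s.
2. the nut is tightened by the wrench (value of joint gland above 0.45 rad and value of joint coupling above 1.4 rad and contact force between wrench and block above 0.3 N), for 0.1 s.
At the end, for the whole second after the job is handed in: The nut is tight (gland past 0.45 rad, coupling still past 1.4 rad) and the wrench lies flat and still on the mat, its origin over the mat (value of joint gland above 0.45 rad and value of joint coupling above 1.4 rad and x of wrench in the frame of mat between -0.1 and 0.1 m and y of wrench in the frame of mat between -0.14 and 0.14 m and height (world z) of wrench below 0.012 m and angle between wrench's own z axis and vertical below 0.15 rad and linear speed of wrench below 0.02 m/s); the robot touches nothing.
It fails at once if the fingers hold or touch the nut or block while the nut is tightened past 0.25 rad (tightening is for the wrench) (contact force between the fingers and block above 1 N and value of joint gland above 0.25 rad).
It fails at once if a bystander is moved by more than 50 mm (distance of any of clipper, comb, spray, jar, oil, tin, brush from where it was at the start of the episode above 0.05 m).
It also fails if it takes over 69 s, if anything falls off the work surface, if the arm or the gripper's body presses on something with over 40 N, if the wrist force passes 120 N, or if a joint passes its speed limit or range.

## Working session

There is one attempt and no reset: what is moved stays moved. The work goes in short steps, Python scripts to look and compute and a tool call to move; the robot and the scene stay as the last step left them, time stands still between calls to the robot, and variables do not carry over. Pictures are saved under pics/ and viewed, at most 10 in all, crops included, and the job is handed in when it is done.

Besides the shell and the picture viewer there is one more tool, called after "Request:" in YAML: its name, and indented under it one key for each argument. apply_moves: Moves the arm, as the interface text tells. Its arguments: {"type":"object","properties":{"claw":{"type":"array"},"xyz":{"type":"array"},"twist":{"type":"array"},"force":{"type":"number"}},"required":["claw","xyz","twist"]}

```bash
mkdir -p pics; cat > h.py <<'E'
import numpy as np, cv2
from workcell import bot
from scipy.spatial.transform import Rotation as R
def shot(n,f):
    d=bot.grab_frame(n); cv2.imwrite('pics/'+f,d['img'][:,:,::-1]); np.savez('pics/'+f+'.npz',**d); return d
def cam(d):
    f=240/np.tan(np.radians(float(d['vfov']))/2); return f,float(d['cx']),float(d['cy']),np.array(d['view'])
def proj(d,p):
    f,cx,cy,V=cam(d); q=V[:3,:3]@np.asarray(p)+V[:3,3]; return np.array([cx+f*q[0]/-q[2], cy-f*q[1]/-q[2]])
def ray(d,u,v):
    f,cx,cy,V=cam(d); r=V[:3,:3].T@np.array([(u-cx)/f,-(v-cy)/f,-1]); return -V[:3,:3].T@V[:3,3], r
def onz(d,u,v,z):
    o,r=ray(d,u,v); return o+r*(z-o[2])/r[2]
E
python3 - <<'E'
from h import *
s=bot.observe(); print({k:np.round(v,3) for k,v in s.items()})
for c in('scene','top'):
    d=shot(c,c+'1.png'); print(c,d.keys(),d['vfov'],d['cx'],d['cy'],np.round(onz(d,320,240,0),3),np.round(-d['view'][:3,:3].T@d['view'][:3,3],3))
    for q in ['block','nut_mid','wrench','wrench_jaw','wrench_grip','mat','spray','jar','oil','tin','clipper','comb','brush']:
        for r in bot.find_in(c,q)[:3]: print(c,q,np.round(r['position'],3),round(r['score'],2),np.round(proj(d,r['position'])))
E
```

```text
{'clock': np.float64(0.0), 'qpos': array([ 1.07 ,  0.522, -0.036,  1.6  ,  0.021,  1.021, -0.113]), 'qd': array([-0.   ,  0.   , -0.001, -0.   , -0.   ,  0.001, -0.   ]), 'joint_efforts': array([ 0.0000e+00, -9.2711e+01,  1.9800e+00, -3.6993e+01,  1.8000e-02,
        8.0000e-03, -0.0000e+00]), 'position': array([ 0.261, -0.568,  0.196]), 'tool_rot': array([-3.14 ,  0.   ,  0.431]), 'force': array([-0.224,  0.33 ,  0.44 ]), 'moment': array([-0.018,  0.023,  0.003]), 'finger_force': np.float64(0.0), 'grip_width': np.float64(0.086)}
scene dict_keys(['img', 'vfov', 'cx', 'cy', 'view']) 48.806794742233194 317.1039827734905 232.0458600319062 [ 0.448 -0.058  0.   ] [ 0.899 -0.802  1.013]
scene block [0.502 0.133 0.028] 0.59 [375. 195.]
scene nut_mid [0.493 0.138 0.071] 0.61 [375. 181.]
scene nut_mid [ 0.733 -0.252  0.119] 0.38 [392. 323.]
scene wrench [ 0.214 -0.313  0.013] 0.69 [181. 266.]
scene wrench [ 0.31 -0.62  0.01] 0.66 [114. 389.]
scene wrench [ 0.491 -0.196  0.018] 0.62 [305. 281.]
scene wrench_jaw [ 0.488 -0.193  0.01 ] 0.78 [304. 281.]
scene wrench_jaw [ 0.218 -0.314  0.015] 0.6
[... 1235 characters left out ...]
  0.015] 0.89 [530. 305.]
top wrench_grip [ 0.207 -0.312  0.017] 0.56 [411. 342.]
top wrench_grip [ 0.484 -0.193  0.016] 0.55 [365. 234.]
top mat [ 0.504 -0.177  0.003] 0.56 [359. 227.]
top spray [0.71  0.244 0.126] 0.86 [193. 135.]
top jar [ 0.711 -0.226  0.128] 0.71 [383. 136.]
top jar [0.485 0.15  0.072] 0.22 [231. 228.]
top jar [0.491 0.147 0.033] 0.17 [236. 229.]
top oil [ 0.372 -0.413  0.054] 0.47 [454. 277.]
top tin [0.343 0.356 0.03 ] 0.67 [153. 284.]
top tin [0.709 0.246 0.127] 0.18 [192. 135.]
top clipper [ 0.669 -0.391  0.039] 0.94 [441. 164.]
top comb [0.698 0.009 0.008] 0.93 [291. 156.]
top brush [0.658 0.436 0.027] 0.73 [132. 166.]
top brush [0.711 0.245 0.125] 0.67 [193. 134.]
```

View pics/top1.png

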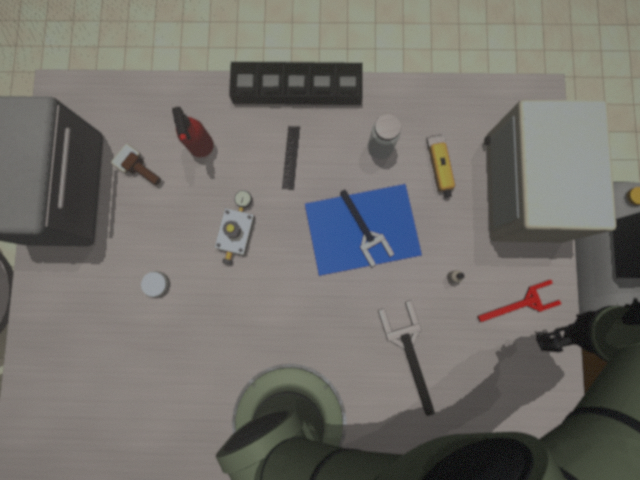

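View pics/scene1.png

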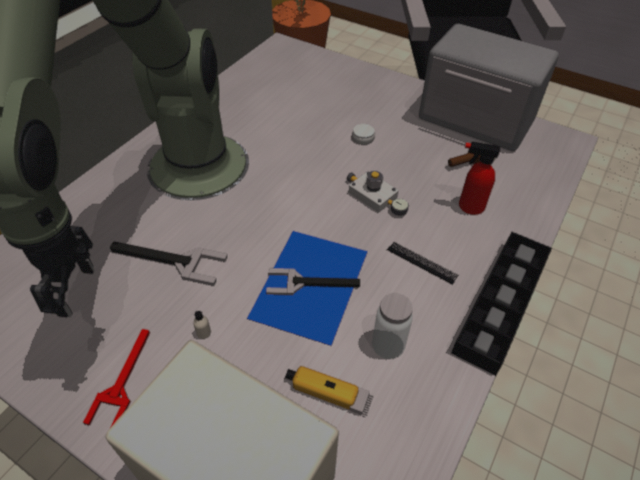

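The top view shows the target wrench on the blue mat, its handle end at about (345,193) and its mouth at (375,250). The larger twin lies at (410,350) and the red one at (520,300). The block is at (235,230), with the gauge up at (243,199) and the drain cap at (228,258). I'll zoom in next.

```bash
python3 - <<'E'
from h import *
a=cv2.imread('pics/top1.png')
A=cv2.resize(a[188:268,195:275],None,fx=5,fy=5,interpolation=cv2.INTER_CUBIC)
B=cv2.resize(a[185:275,330:405],(400,480),interpolation=cv2.INTER_CUBIC)
c=np.zeros((480,800,3),np.uint8); c[:400,:400]=A; c[:,400:]=B
cv2.imwrite('pics/crop1.png',cv2.convertScaleAbs(c,alpha=1.3))
E
```

```text
(no output)
```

View pics/crop1.png

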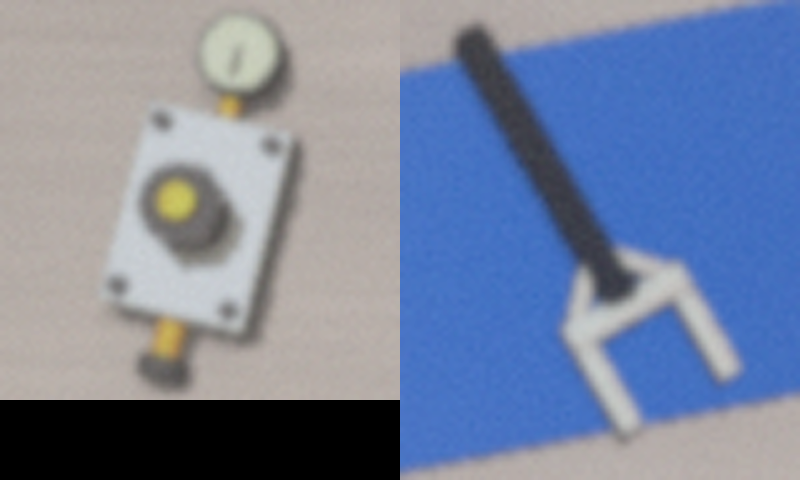

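```bash
cat > m.py <<'E'
from h import *
d=dict(np.load('pics/top1.png.npz'))
A=lambda u,v,z:onz(d,195+u/5,188+v/5,z)
B=lambda u,v,z:onz(d,330+(u-400)/5.333,185+v/5.333,z)
c=np.array([A(*p,.032) for p in[(148,102),(298,130),(245,328),(103,298)]])
print('corners',c.round(3),'mid',c.mean(0).round(4),[np.linalg.norm(c[i]-c[i-1]).round(3) for i in range(4)])
g=A(240,52,.031);k=A(163,365,.02);pl=A(176,200,.080);e=g-k
print('gauge',g,'cap',k,'plug',pl,'yaw gc',np.arctan2(e[1],e[0]))
e=c[0]-c[3]+c[1]-c[2];print('yaw edges',np.arctan2(e[1],e[0]),np.arctan2(*-(c[1]-c[0]+c[2]-c[3])[[0]],1) if 0 else '')
h=B(470,30,.020);t1=B(627,434,.016);t2=B(730,376,.016);n=B(617,290,.02)
t=(t1+t2)/2;e=t-h;y=np.arctan2(e[1],e[0]);x=e/np.linalg.norm(e)
print('wrench len',np.linalg.norm(e),'tipdist',np.linalg.norm(t1-t2),'yaw',y,'handle yaw',np.arctan2(*(n-h)[[1,0]]),'origin',h+x*.110,t-x*.106,'grip',h+x*.08,t-x*.136)
E
python3 m.py; python3 - <<'E'
from h import *
# scene cross-check: predicted plug & wrench points in scene image
d=dict(np.load('pics/scene1.png.npz'));a=d['img']
b=np.vstack([cv2.resize(a[160:220,335:425],(800,533),interpolation=3)])[:,:,::-1].copy()
cv2.imwrite('pics/crop2.png',b)
hs=cv2.cvtColor(a,cv2.COLOR_RGB2HSV)
m=((hs[:,:,0]>105)&(hs[:,:,0]<125)&(hs[:,:,1]>150)).astype(np.uint8)
for n in('top1','scene1'):
    d=dict(np.load(f'pics/{n}.png.npz'));hs=cv2.cvtColor(d['img'],cv2.COLOR_RGB2HSV)
    m=((hs[:,:,0]>100)&(hs[:,:,0]<128)&(hs[:,:,1]>130)).astype(np.uint8)
    ct=max(cv2.findContours(m,0,2)[0],key=cv2.contourArea)
    w=np.array([onz(d,*p,.004)[:2] for p in ct[:,0].astype(float)],np.float32); print(n,cv2.minAreaRect(w))
E
```

```text
corners [[0.545 0.179 0.032]
 [0.531 0.099 0.032]
 [0.426 0.123 0.032]
 [0.44  0.198 0.032]] mid [0.4852 0.1495 0.032 ] [np.float64(0.106), np.float64(0.081), np.float64(0.108), np.float64(0.076)]
gauge [0.57236402 0.13136437 0.031     ] cap [0.40666584 0.16730041 0.02      ] plug [0.4847943  0.15137285 0.08      ] yaw gc -0.21356905855979816
yaw edges -0.2011503886892335 
wrench len 0.2134609773886309 tipdist 0.05846868642724124 yaw -2.631240006667986 handle yaw -2.6273210498780992 origin [ 0.50385103 -0.18734136  0.01793873] [ 0.50606612 -0.18610131  0.01798631] grip [ 0.5300236  -0.17268939  0.0185009 ] [ 0.53223869 -0.17144933  0.01854848]
top1 ((0.4853140413761139, -0.11839911341667175), (0.19366468489170074, 0.13409006595611572), 12.261773109436035)
scene1 ((0.5109973549842834, -0.24227380752563477), (0.19736415147781372, 0.16328005492687225), 12.434285163879395)
```

View pics/crop2.png

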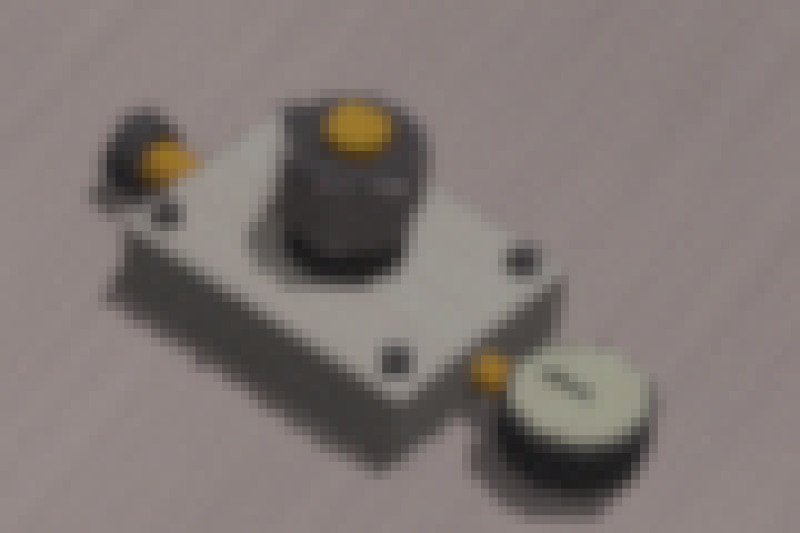

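The scene crop shows the hex nut upright on the block with its yellow plug at about (375.3,174.4), the gauge at lower right and the cap at left. Next I triangulate the plug and the wrench.

```bash
python3 - <<'E'
from h import *
t=dict(np.load('pics/top1.png.npz'));s=dict(np.load('pics/scene1.png.npz'))
def tri(a,b):
    o1,r1=ray(t,*a);o2,r2=ray(s,*b);k=np.linalg.lstsq(np.c_[r1,-r2],o2-o1,rcond=None)[0]
    p,q=o1+k[0]*r1,o2+k[1]*r2;return (p+q)/2,np.linalg.norm(p-q)
print('plug',tri((195+176/5,188+200/5),(375.3,174.4)))
print('gauge',tri((195+240/5,188+52/5),(335+580/8.889,160+392/8.889)))
# wrench handle end
print('hend px in scene pred',proj(s,[0.600,-0.1335,.02]),'tips',[proj(s,p) for p in ([0.4276,-.2597,.016],[.39,-.2,.016])])
hs=cv2.cvtColor(s['img'],cv2.COLOR_RGB2HSV)[265:300,262:368]
# dark handle centroid both views
for d,(r0,r1,c0,c1) in((t,(187,243,336,375)),(s,(270,295,296,364))):
    im=d['img'][r0:r1,c0:c1].max(2); m=im<75; ys,xs=np.nonzero(m); print(m.sum(),xs.mean()+c0,ys.mean()+r0,xs.min()+c0,xs.max()+c0,ys.min()+r0,ys.max()+r0)
    print(onz(d,xs.mean()+c0,ys.mean()+r0,.02))
    if d is t:a=(xs.mean()+c0,ys.mean()+r0)
    else: print('handle mid',tri(a,(xs.mean()+c0,ys.mean()+r0)))
E
```

```text
plug (array([0.4857505 , 0.15223169, 0.07869   ]), np.float64(0.001830571525670072))
gauge (array([0.57326542, 0.13199399, 0.03278069]), np.float64(0.003117672138876602))
hend px in scene pred [358.81396366 281.80421105] tips [array([266.44479373, 288.19215291]), array([268.19335658, 263.99324845])]
307 356.2931596091205 215.4397394136808 341 372 191 240
[ 0.53297785 -0.16908061  0.02      ]
539 328.2615955473098 281.78664192949907 296 359 277 287
[ 0.5400617  -0.17108023  0.02      ]
handle mid (array([ 0.53601461, -0.16826429,  0.01325656]), np.float64(0.004326362107738163))
```

Request:
apply_moves:
  claw: [0.0854, 0.0854, 0.0854, 0.0854, 0.0854, 0.0854, 0.0854, 0.0854, 0.0854, 0.0854, 0.0854, 0.0854, 0.0854, 0.0854, 0.0854, 0.0854, 0.0854, 0.0854, 0.0854, 0.0854]
  xyz:
    - [0.0252, -0.028, 0]
    - [0.0252, -0.028, 0]
    - [0.0252, -0.028, 0]
    - [0.0252, -0.028, 0]
    - [0.0252, -0.028, 0]
    - [0.0252, -0.028, 0]
    - [0.0252, -0.028, 0]
    - [0.0252, -0.028, 0]
    - [0.0252, -0.028, 0]
    - [0.0252, -0.028, 0]
    - [0.0252, -0.028, 0]
    - [0.0252, -0.028, 0]
    - [0.0252, -0.028, 0]
    - [0.0252, -0.028, 0]
    - [0.0252, -0.028, 0]
    - [0.0252, -0.028, 0]
    - [0.0252, -0.028, 0]
    - [0.0252, -0.028, 0]
    - [0.0252, -0.028, 0]
    - [0.0252, -0.028, 0]
  twist:
    - [0, 0, 0]
    - [0, 0, 0]
    - [0, 0, 0]
    - [0, 0, 0]
    - [0, 0, 0]
    - [0, 0, 0]
    - [0, 0, 0]
    - [0, 0, 0]
    - [0, 0, 0]
    - [0, 0, 0]
    - [0, 0, 0]
    - [0, 0, 0]
    - [0, 0, 0]
    - [0, 0, 0]
    - [0, 0, 0]
    - [0, 0, 0]
    - [0, 0, 0]
    - [0, 0, 0]
    - [0, 0, 0]
    - [0, 0, 0]
  force: 25

```text
clock: 3.4
position: [0.4855, 0.1529, 0.1971]
tool_rot: [3.141, -0.0, 0.431]
force: [0.5, -0.1, -0.1]
grip_width: 0.085
finger_force: 0.0
```

Request:
apply_moves:
  claw: [0.0854, 0.0854, 0.0854, 0.0854, 0.0854, 0.0854, 0.0854, 0.0854, 0.0854, 0.0854, 0.0854, 0.0854, 0.0854, 0.0854]
  xyz:
    - [0, 0, 0]
    - [0, 0, 0]
    - [0, 0, 0]
    - [0, 0, 0]
    - [0, 0, 0]
    - [0, 0, 0]
    - [0, 0, 0]
    - [0, 0, 0]
    - [0, 0, 0]
    - [0, 0, 0]
    - [0, 0, 0]
    - [0, 0, 0]
    - [0, 0, 0]
    - [0, 0, 0]
  twist:
    - [0, 0, -0.1215]
    - [0, 0, -0.1215]
    - [0, 0, -0.1215]
    - [0, 0, -0.1215]
    - [0, 0, -0.1215]
    - [0, 0, -0.1215]
    - [0, 0, -0.1215]
    - [0, 0, -0.1215]
    - [0, 0, -0.1215]
    - [0, 0, -0.1215]
    - [0, 0, -0.1215]
    - [0, 0, -0.1215]
    - [0, 0, 0]
    - [0, 0, 0]

```text
clock: 4.8
position: [0.4852, 0.1512, 0.1969]
tool_rot: [-3.142, -0.0, 1.885]
force: [-0.6, -0.5, 0.1]
grip_width: 0.0853
finger_force: 0.0
```

```bash
cat > st.py <<'E'
from h import *
import sys
s=bot.observe(); print({k:np.round(s[k],4).tolist() for k in('clock','position','tool_rot','qpos','force','moment','grip_width','finger_force')})
p=s['position'];y=s['tool_rot'][2]
if len(sys.argv)>2:
    d=np.array([float(sys.argv[1]),float(sys.argv[2]),float(sys.argv[3])])-p
    M=R.from_euler('xyz',s['tool_rot']).as_matrix(); print('tool shift',(M.T@d).round(4))
E
python3 st.py .485 .151 .042
```

```text
{'clock': 4.8, 'position': [0.4852, 0.1512, 0.1969], 'tool_rot': [-3.1416, -0.0001, 1.8846], 'qpos': [0.1266, 0.409, -0.7093, 1.8771, 0.3191, 0.9711, -0.4109], 'force': [-0.6148, -0.4652, 0.1224], 'moment': [0.0154, 0.0035, 0.004], 'grip_width': 0.0853, 'finger_force': 0.0}
tool shift [-0.0002 -0.0002  0.1549]
```

Request:
apply_moves:
  claw: [0.0854, 0.0854, 0.0854, 0.0854, 0.0854, 0.0854, 0.0854, 0.0854, 0.06, 0.05, 0.04, 0.035, 0.03, 0.03, 0.03, 0.03, 0.03]
  xyz:
    - [0, 0, 0.03]
    - [0, 0, 0.03]
    - [0, 0, 0.03]
    - [0, 0, 0.03]
    - [0, 0, 0.02]
    - [0, 0, 0.015]
    - [0, 0, 0]
    - [0, 0, 0]
    - [0, 0, 0]
    - [0, 0, 0]
    - [0, 0, 0]
    - [0, 0, 0]
    - [0, 0, 0]
    - [0, 0, 0]
    - [0, 0, 0]
    - [0, 0, 0]
    - [0, 0, 0]
  twist:
    - [0, 0, 0]
    - [0, 0, 0]
    - [0, 0, 0]
    - [0, 0, 0]
    - [0, 0, 0]
    - [0, 0, 0]
    - [0, 0, 0]
    - [0, 0, 0]
    - [0, 0, 0]
    - [0, 0, 0]
    - [0, 0, 0]
    - [0, 0, 0]
    - [0, 0, 0]
    - [0, 0, 0]
    - [0, 0, 0]
    - [0, 0, 0]
    - [0, 0, 0]
  force: 25

```text
clock: 6.5
position: [0.4851, 0.1514, 0.0419]
tool_rot: [3.142, -0.0, 1.889]
force: [0.3, 0.1, 0.6]
grip_width: 0.03
finger_force: 0.0
```

```bash
python3 st.py
```

```text
{'clock': 6.5, 'position': [0.4851, 0.1514, 0.0419], 'tool_rot': [3.1416, -0.0, 1.8887], 'qpos': [0.0022, 0.6301, -0.5685, 2.0037, 0.5433, 0.6605, -0.6014], 'force': [0.2547, 0.0706, 0.5754], 'moment': [0.0666, 0.0322, 0.0106], 'grip_width': 0.03, 'finger_force': 0.0}
```

```bash
python3 - <<'E'
from h import *
a=shot('scene','scene2.png')['img'][90:240,290:490];t=shot('top','top2.png')['img'][150:300,150:350]
cv2.imwrite('pics/crop3.png',np.hstack([cv2.resize(x,(400,300),interpolation=3) for x in(a,t)])[:,:,::-1])
E
```

```text
(no output)
```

View pics/crop3.png

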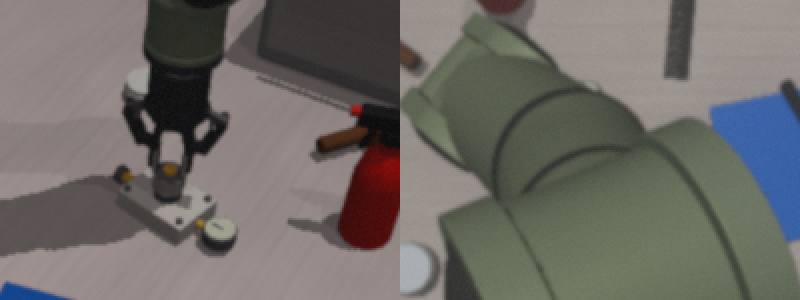

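```bash
python3 - <<'E'
from h import *
s=dict(np.load('pics/scene2.png.npz'))
for z in(.042,.061,.08,.1,.115): print(z,((proj(s,[.485,.151,z])-[290,90])*2).round(1))
a=s['img'][140:200,340:420]
cv2.imwrite('pics/crop4.png',cv2.convertScaleAbs(cv2.resize(a,(800,600),interpolation=3)[:,:,::-1],alpha=1.8))
E
```

```text
0.042 [166.6 189.8]
0.061 [167.8 179.3]
0.08 [169.  168.6]
0.1 [170.4 157. ]
0.115 [171.4 148.2]
```

View pics/crop4.png

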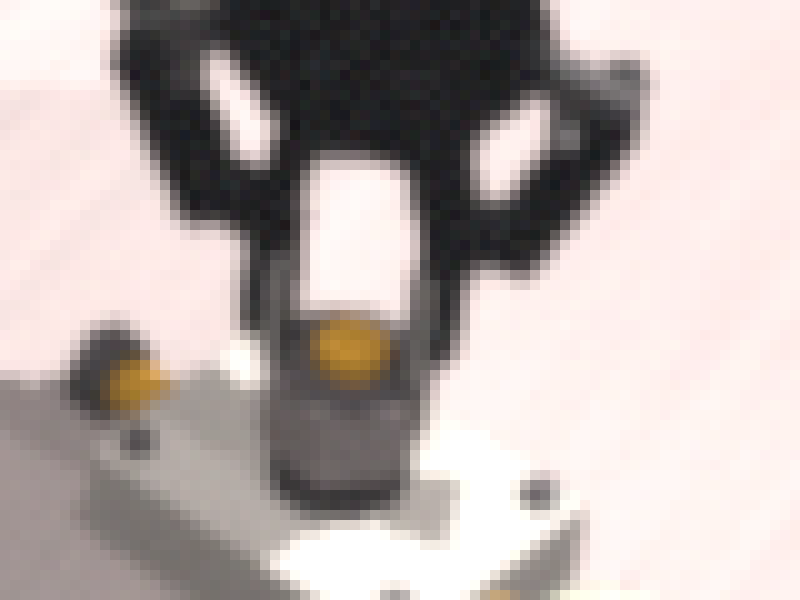

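The crop shows the fingers level with the plug or behind the nut, not around it. Their tips are at v≈345, which is about z 0.08 on the nut axis, while the reported TCP z is 0.042. I'll check the robot frame against the cameras using the start pose and the base.

```bash
python3 - <<'E'
from h import *
s=dict(np.load('pics/scene1.png.npz'));t=dict(np.load('pics/top1.png.npz'))
print('base',proj(s,[0,0,0]),proj(t,[0,0,0]))
p=np.array([.261,-.568,.196]);y=np.array([np.sin(.431),-np.cos(.431),0])*.045
print('tips0 scene',proj(s,p+y),proj(s,p-y),'top',proj(t,p+y),proj(t,p-y), 'tip 13 up',proj(s,p+y+[0,0,.013]),proj(s,p-y+[0,0,.013]))
a=s['img'][215:325,5:115];b=t['img'][290:370,520:630]
o=np.hstack([cv2.resize(a,(400,400),interpolation=3),cv2.resize(b,(400,400),interpolation=3)])
cv2.imwrite('pics/crop5.png',cv2.convertScaleAbs(o[:,:,::-1],alpha=2))
E
```

```text
base [198.42392771 164.24291677] [287.93721284 422.4687932 ]
tips0 scene [ 76.44690061 329.35803665] [ 96.80433281 288.06744587] top [565.03044263 318.03541427] [527.80973963 335.04902522] tip 13 up [ 73.94893616 325.46164307] [ 94.65738977 283.99735685]
```

View pics/crop5.png

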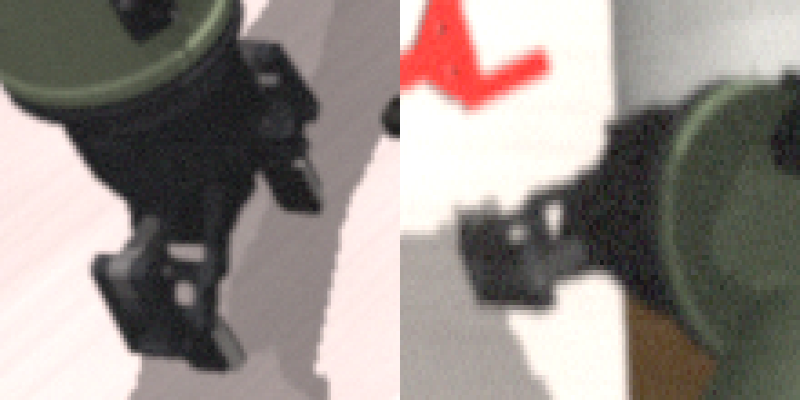

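```bash
python3 - <<'E'
from h import *
s=dict(np.load('pics/scene1.png.npz'));t=dict(np.load('pics/top1.png.npz'))
p=np.array([.261,-.568,.196]);y=np.array([np.sin(.431),-np.cos(.431),0]);x=np.array([np.cos(.431),np.sin(.431),0])
# outer-most finger box corner pts: predict with tip height offset h, back width .057, pad half .011
for h in(.013,.03,.045,.06):
    print(h,'scene inner-front tips',[proj(s,p+k*y*.0425+x*.011+[0,0,h]).round(0).tolist() for k in(1,-1)],'top outer corners of -y finger',[proj(t,p-y*.057+j*x*.011+[0,0,h]).round(0).tolist() for j in(1,-1)],)
E
```

```text
0.013 scene inner-front tips [[81.0, 325.0], [100.0, 286.0]] top outer corners of -y finger [[523.0, 333.0], [528.0, 343.0]]
0.03 scene inner-front tips [[77.0, 320.0], [97.0, 280.0]] top outer corners of -y finger [[527.0, 334.0], [532.0, 343.0]]
0.045 scene inner-front tips [[74.0, 315.0], [94.0, 275.0]] top outer corners of -y finger [[530.0, 334.0], [535.0, 344.0]]
0.06 scene inner-front tips [[71.0, 310.0], [92.0, 270.0]] top outer corners of -y finger [[534.0, 335.0], [539.0, 345.0]]
```

The start pose shows the same thing: the real finger ends stand about 35 mm above the reported TCP in both views, with xy correct. I open the fingers, go 30 mm lower with the force watched, and grip.

Request:
apply_moves:
  claw: [0.0854, 0.0854, 0.0854, 0.0854, 0.0854, 0.0854, 0.0854, 0.0854, 0.0854, 0.0854]
  xyz:
    - [0, 0, -0.01]
    - [0, 0, 0]
    - [0, 0, 0]
    - [0, 0, 0]
    - [0, 0, 0.01]
    - [0, 0, 0.01]
    - [0, 0, 0.01]
    - [0, 0, 0.01]
    - [0, 0, 0]
    - [0, 0, 0]
  twist:
    - [0, 0, 0]
    - [0, 0, 0]
    - [0, 0, 0]
    - [0, 0, 0]
    - [0, 0, 0]
    - [0, 0, 0]
    - [0, 0, 0]
    - [0, 0, 0]
    - [0, 0, 0]
    - [0, 0, 0]

```text
clock: 7.6
position: [0.4849, 0.1515, 0.0116]
tool_rot: [-3.141, -0.0, 1.889]
force: [0.5, -0.1, 0.8]
grip_width: 0.0851
finger_force: 0.0
```

Request:
apply_moves:
  claw: [0.06, 0.05, 0.04, 0.035, 0.03, 0.03, 0.03, 0.03]
  xyz:
    - [0, 0, 0]
    - [0, 0, 0]
    - [0, 0, 0]
    - [0, 0, 0]
    - [0, 0, 0]
    - [0, 0, 0]
    - [0, 0, 0]
    - [0, 0, 0]
  twist:
    - [0, 0, 0]
    - [0, 0, 0]
    - [0, 0, 0]
    - [0, 0, 0]
    - [0, 0, 0]
    - [0, 0, 0]
    - [0, 0, 0]
    - [0, 0, 0]

```text
clock: 8.4
position: [0.486, 0.1518, 0.0126]
tool_rot: [3.14, -0.0, 1.889]
force: [2.7, 1.6, 5.7]
grip_width: 0.0424
finger_force: 24.5
```

```bash
python3 st.py
```

```text
{'clock': 8.4, 'position': [0.486, 0.1518, 0.0126], 'tool_rot': [3.1395, -0.0002, 1.8887], 'qpos': [-0.0287, 0.6772, -0.528, 2.0147, 0.592, 0.6014, -0.643], 'force': [2.7199, 1.6304, 5.7315], 'moment': [0.185, -0.4905, -0.0474], 'grip_width': 0.0424, 'finger_force': 24.535}
```

Request:
apply_moves:
  claw: [0.03, 0.03, 0.03, 0.03, 0.03, 0.03, 0.03, 0.03, 0.03, 0.03, 0.03, 0.03]
  xyz:
    - [0, 0, 0]
    - [0, 0, 0]
    - [0, 0, 0]
    - [0, 0, 0]
    - [0, 0, 0]
    - [0, 0, 0]
    - [0, 0, 0]
    - [0, 0, 0]
    - [0, 0, 0]
    - [0, 0, 0]
    - [0, 0, 0]
    - [0, 0, 0]
  twist:
    - [0, 0, 0.09]
    - [0, 0, 0.09]
    - [0, 0, 0.09]
    - [0, 0, 0.09]
    - [0, 0, 0.09]
    - [0, 0, 0.09]
    - [0, 0, 0.09]
    - [0, 0, 0.09]
    - [0, 0, 0.09]
    - [0, 0, 0.09]
    - [0, 0, 0]
    - [0, 0, 0]

```text
clock: 9.6
position: [0.4834, 0.1518, 0.0122]
tool_rot: [-3.14, 0.002, 0.989]
force: [-13.1, 2.2, 15.0]
grip_width: 0.0415
finger_force: 23.7
```

```bash
python3 st.py
```

```text
{'clock': 9.6, 'position': [0.4834, 0.1518, 0.0122], 'tool_rot': [-3.14, 0.0015, 0.9895], 'qpos': [-0.1978, 0.6402, -0.2989, 2.0259, 0.3562, 0.5269, -1.3329], 'force': [-13.1117, 2.1715, 15.0136], 'moment': [0.4923, 2.795, 0.0125], 'grip_width': 0.0415, 'finger_force': 23.6913}
```

Request:
apply_moves:
  claw: [0.03, 0.03, 0.03, 0.03]
  xyz:
    - [0, 0, -0.001]
    - [0, 0, 0]
    - [0, 0, 0]
    - [0, 0, 0]
  twist:
    - [0, 0, 0.04]
    - [0, 0, 0.04]
    - [0, 0, 0.04]
    - [0, 0, 0]

```text
clock: 10.0
position: [0.4825, 0.1513, 0.0125]
tool_rot: [-3.139, 0.004, 0.868]
force: [-14.4, 0.8, 5.0]
grip_width: 0.0399
finger_force: 25.9
```

```bash
python3 st.py; python3 - <<'E'
from h import *
d=shot('scene','scene3.png')
cv2.imwrite('pics/crop6.png',cv2.convertScaleAbs(cv2.resize(d['img'][140:200,340:420],(800,600),interpolation=3)[:,:,::-1],alpha=2.2))
E
```

```text
{'clock': 10.0, 'position': [0.4825, 0.1513, 0.0125], 'tool_rot': [-3.1392, 0.0037, 0.8682], 'qpos': [-0.2204, 0.6363, -0.2682, 2.0278, 0.3203, 0.5214, -1.4213], 'force': [-14.4143, 0.7973, 4.9758], 'moment': [0.3107, 3.0302, 0.0359], 'grip_width': 0.0399, 'finger_force': 25.884}
```

View pics/crop6.png

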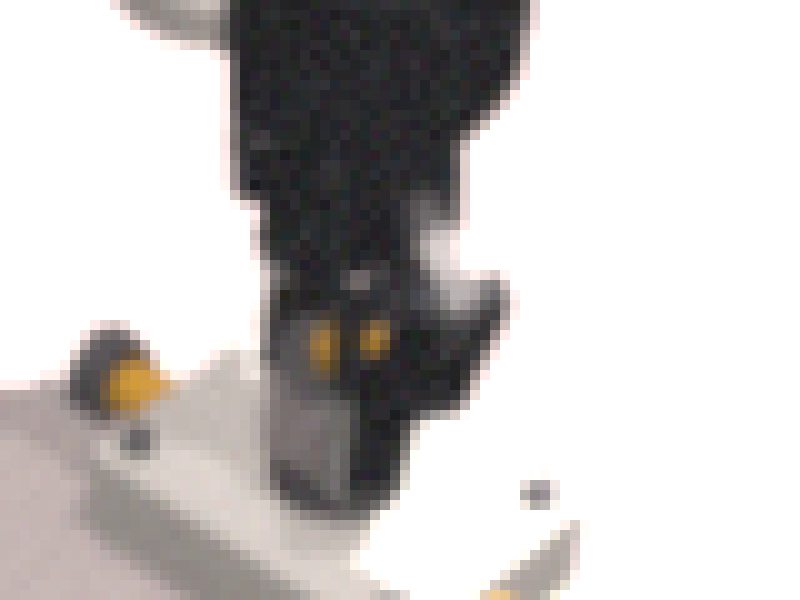

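The crop shows the fingers around the nut flats, tips near its bottom edge at v≈500, seated flush at 39.9 mm. I go on in small steps until the torque rises.

Request:
apply_moves:
  claw: [0.03, 0.03, 0.03]
  xyz:
    - [0, 0, 0]
    - [0, 0, 0]
    - [0, 0, 0]
  twist:
    - [0, 0, 0.02]
    - [0, 0, 0.02]
    - [0, 0, 0]

```text
clock: 10.35
position: [0.4825, 0.1515, 0.0125]
tool_rot: [-3.139, 0.003, 0.83]
force: [-13.9, 1.3, 3.1]
grip_width: 0.0401
finger_force: 24.8
```

```bash
python3 st.py
```

```text
{'clock': 10.35, 'position': [0.4825, 0.1515, 0.0125], 'tool_rot': [-3.1393, 0.0034, 0.8296], 'qpos': [-0.228, 0.6355, -0.2582, 2.0281, 0.309, 0.5188, -1.4497], 'force': [-13.8984, 1.3417, 3.0882], 'moment': [0.5356, 2.9732, 0.3718], 'grip_width': 0.0401, 'finger_force': 24.8205}
```

Request:
apply_moves:
  claw: [0.03, 0.03, 0.0854, 0.0854, 0.0854, 0.0854, 0.0854, 0.0854, 0.0854, 0.0854, 0.0854, 0.0854, 0.0854, 0.0854, 0.0854, 0.0854]
  xyz:
    - [0, 0, 0]
    - [0, 0, 0]
    - [0, 0, 0]
    - [0, 0, 0]
    - [0, 0, 0]
    - [0, 0, 0]
    - [0, 0, -0.02]
    - [0, 0, -0.03]
    - [0, 0, -0.03]
    - [0, 0, -0.03]
    - [0, 0, -0.03]
    - [0, 0, 0]
    - [0, 0, 0]
    - [0, 0, 0]
    - [0, 0, 0]
    - [0, 0, 0]
  twist:
    - [0, 0, 0]
    - [0, 0, 0]
    - [0, 0, 0]
    - [0, 0, 0]
    - [0, 0, 0]
    - [0, 0, 0]
    - [0, 0, 0]
    - [0, 0, 0]
    - [0, 0, 0]
    - [0, 0, 0]
    - [0, 0, 0]
    - [0, 0, 0.11]
    - [0, 0, 0.11]
    - [0, 0, 0.1]
    - [0, 0, 0]
    - [0, 0, 0]

```text
clock: 11.95
position: [0.4851, 0.1515, 0.1529]
tool_rot: [3.142, -0.0, 0.512]
force: [-0.3, -0.2, 0.5]
grip_width: 0.0854
finger_force: 0.0
```

```bash
python3 st.py .532 -.171 .15; python3 - <<'E'
from h import *
d=shot('scene','scene4.png')
for q in('nut_mid','block'):print(q,bot.find_in('scene',q))
E
```

```text
{'clock': 11.95, 'position': [0.4851, 0.1515, 0.1529], 'tool_rot': [3.1415, -0.0, 0.512], 'qpos': [-0.2069, 0.4049, -0.2743, 1.9388, 0.147, 0.8168, -1.6198], 'force': [-0.303, -0.2078, 0.5071], 'moment': [-0.0261, -0.0191, 0.0846], 'grip_width': 0.0854, 'finger_force': 0.0}
tool shift [-0.1171  0.3041  0.003 ]
nut_mid [{'position': [0.4933, 0.137, 0.0739], 'score': 0.61}]
block [{'position': [0.5036, 0.1357, 0.0275], 'score': 0.93}]
```

Request:
apply_moves:
  claw: [0.0854, 0.0854, 0.0854, 0.0854, 0.0854, 0.0854, 0.0854, 0.0854, 0.0854, 0.0854, 0.05, 0.05, 0.05, 0.05, 0.05, 0.05, 0.05, 0.05]
  xyz:
    - [-0.0117, 0.0304, 0]
    - [-0.0117, 0.0304, 0]
    - [-0.0117, 0.0304, 0]
    - [-0.0117, 0.0304, 0]
    - [-0.0117, 0.0304, 0]
    - [-0.0117, 0.0304, 0]
    - [-0.0117, 0.0304, 0]
    - [-0.0117, 0.0304, 0]
    - [-0.0117, 0.0304, 0]
    - [-0.0117, 0.0304, 0]
    - [0, 0, 0]
    - [0, 0, 0.03]
    - [0, 0, 0.03]
    - [0, 0, 0.03]
    - [0, 0, 0.03]
    - [0, 0, 0.03]
    - [0, 0, 0.01]
    - [0, 0, 0]
  twist:
    - [0, 0, 0]
    - [0, 0, 0]
    - [0, 0, 0]
    - [0, 0, 0]
    - [0, 0, 0]
    - [0, 0, 0]
    - [0, 0, 0]
    - [0, 0, 0]
    - [0, 0, 0]
    - [0, 0, 0]
    - [0, 0, 0]
    - [0, 0, 0]
    - [0, 0, 0]
    - [0, 0, 0]
    - [0, 0, 0]
    - [0, 0, 0]
    - [0, 0, 0]
    - [0, 0, 0]

```text
clock: 13.9
position: [0.5303, -0.1705, -0.008]
tool_rot: [-3.14, 0.001, 0.51]
force: [0.5, 0.2, 1.3]
grip_width: 0.0501
finger_force: 0.0
```

```bash
python3 st.py .532 -.171 -.026; python3 - <<'E'
from h import *
d=shot('scene','scene5.png')
P=np.array([.532,-.171,.0])
a=cv2.resize(d['img'][230:310,260:366],(800,600),interpolation=3)
cv2.imwrite('pics/crop7.png',cv2.convertScaleAbs(a[:,:,::-1],alpha=2))
for z in(.005,.02,.04): print(z,(proj(d,[.532,-.171,z])-[260,230])*7.53)
E
```

```text
{'clock': 13.9, 'position': [0.5303, -0.1705, -0.008], 'tool_rot': [-3.1399, 0.0014, 0.5098], 'qpos': [0.3098, 0.7156, -0.1465, 1.9053, 0.1879, 0.5359, -1.0243], 'force': [0.4816, 0.1855, 1.3087], 'moment': [-0.0177, -0.0072, -0.0132], 'grip_width': 0.0501, 'finger_force': 0.0}
tool shift [0.0013 0.0013 0.018 ]
0.005 [490.99786434 407.16964926]
0.02 [491.75333467 378.48798094]
0.04 [492.78240387 339.41904604]
```

View pics/crop7.png

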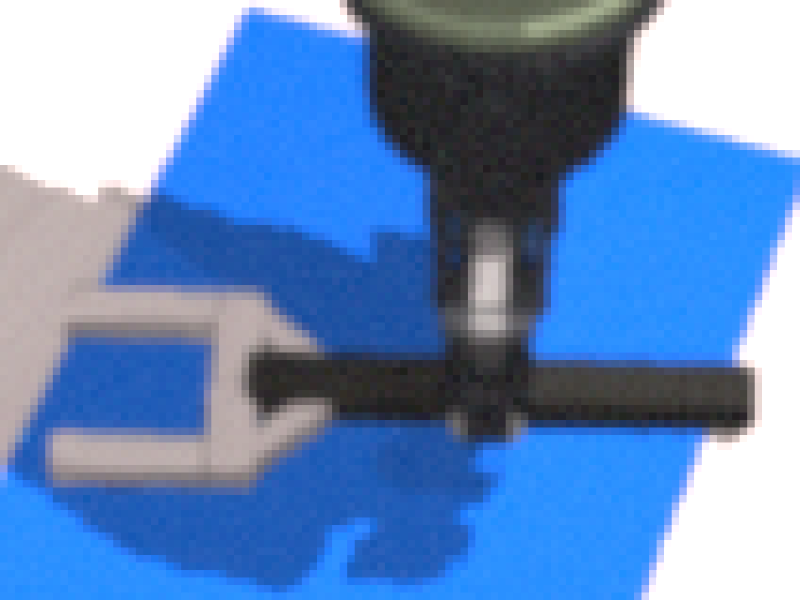

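The crop shows the fingers straddling the handle: near finger at (487,440), handle at v≈390 and mouth at (140,390). The grasp position is right, so I lower the last bit and watch the force.

Request:
apply_moves:
  claw: [0.05, 0.05, 0.05]
  xyz:
    - [0.001, 0.001, 0.004]
    - [0, 0, 0.003]
    - [0, 0, 0]
  twist:
    - [0, 0, 0]
    - [0, 0, 0]
    - [0, 0, 0]

```text
clock: 14.25
position: [0.5326, -0.1715, -0.0137]
tool_rot: [3.141, -0.0, 0.509]
force: [0.6, 0.4, -0.1]
grip_width: 0.0501
finger_force: 0.0
```

Request:
apply_moves:
  claw: [0.05, 0.05, 0.05]
  xyz:
    - [0, 0, 0.002]
    - [0, 0, 0.002]
    - [0, 0, 0]
  twist:
    - [0, 0, 0]
    - [0, 0, 0]
    - [0, 0, 0]

```text
clock: 14.55
position: [0.5322, -0.1715, -0.0183]
tool_rot: [-3.141, 0.0, 0.509]
force: [0.4, -0.2, -0.8]
grip_width: 0.0501
finger_force: 0.0
```

```bash
python3 st.py; python3 - <<'E'
from h import *
d=dict(np.load('pics/scene5.png.npz'))
P=np.array([.5303,-.1705,.0]);y=np.array([np.sin(.51),-np.cos(.51),0])
for k in(.025,.035):
  for z in(.0,.01,.02,.03): print(k,z,(proj(d,P+k*y+[0,0,z])-[260,230])*7.53)
E
```

```text
{'clock': 14.55, 'position': [0.5322, -0.1715, -0.0183], 'tool_rot': [-3.1414, 0.0002, 0.5088], 'qpos': [0.3068, 0.7347, -0.1414, 1.9032, 0.1924, 0.5169, -1.0283], 'force': [0.4152, -0.1772, -0.7745], 'moment': [0.047, -0.0029, 0.0169], 'grip_width': 0.0501, 'finger_force': 0.0}
0.025 0.0 [483.82421372 479.22657283]
0.025 0.01 [484.28718369 460.41954721]
0.025 0.02 [484.75587604 441.38006339]
0.025 0.03 [485.23039755 422.10378475]
0.035 0.0 [482.55714127 506.16094137]
0.035 0.01 [483.01481464 487.41754227]
0.035 0.02 [483.47817603 468.44119831]
0.035 0.03 [483.94733212 449.22753974]
```

Request:
apply_moves:
  claw: [0.05, 0.05, 0.05, 0.03, 0.02, 0.01, 0.01, 0.01, 0.01]
  xyz:
    - [0, 0, 0.003]
    - [0, 0, 0.002]
    - [0, 0, 0]
    - [0, 0, 0]
    - [0, 0, 0]
    - [0, 0, 0]
    - [0, 0, 0]
    - [0, 0, 0]
    - [0, 0, 0]
  twist:
    - [0, 0, 0]
    - [0, 0, 0]
    - [0, 0, 0]
    - [0, 0, 0]
    - [0, 0, 0]
    - [0, 0, 0]
    - [0, 0, 0]
    - [0, 0, 0]
    - [0, 0, 0]
  force: 70

```text
clock: 15.45
position: [0.5324, -0.1715, -0.0228]
tool_rot: [3.141, -0.0, 0.509]
force: [-1.1, 1.2, 6.0]
grip_width: 0.0162
finger_force: 68.9
```

```bash
python3 st.py
```

```text
{'clock': 15.45, 'position': [0.5324, -0.1715, -0.0228], 'tool_rot': [3.1415, -0.0001, 0.5087], 'qpos': [0.3052, 0.7426, -0.1393, 1.9037, 0.1943, 0.508, -1.03], 'force': [-1.1389, 1.1775, 6.0054], 'moment': [0.1733, 0.4195, 0.0423], 'grip_width': 0.0162, 'finger_force': 68.9085}
```

Wrench gripped. A handle sweep toward the spray would be tight, so I choose the handle direction block+108°, which puts tool yaw at 1.894. Lift first.

Request:
apply_moves:
  claw: [0.01, 0.01, 0.01, 0.01, 0.01, 0.01, 0.01, 0.01]
  xyz:
    - [0, 0, -0.01]
    - [0, 0, -0.02]
    - [0, 0, -0.03]
    - [0, 0, -0.03]
    - [0, 0, -0.03]
    - [0, 0, -0.03]
    - [0, 0, 0]
    - [0, 0, 0]
  twist:
    - [0, 0, 0]
    - [0, 0, 0]
    - [0, 0, 0]
    - [0, 0, 0]
    - [0, 0, 0]
    - [0, 0, 0]
    - [0, 0, 0]
    - [0, 0, 0]

```text
clock: 16.25
position: [0.5324, -0.1716, 0.1275]
tool_rot: [3.141, -0.001, 0.509]
force: [-0.5, 0.5, -1.7]
grip_width: 0.0157
finger_force: 68.8
```

```bash
python3 st.py .4479 .2635 .127; python3 - <<'E'
from h import *
s=bot.observe();p=s['position'];yw=s['tool_rot'][2]+np.pi;x=np.array([np.cos(yw),np.sin(yw),0]);y=np.array([-x[1],x[0],0])
zu=p[2]+.0268;G=p+[0,0,zu-p[2]]
for n in('scene','top'):
    d=shot(n,n+'6.png')
    for sg in(1,-1):
        # sample brightness along jaw centreline from 60mm before to 15 past expected tip
        pts=[G+x*(.136+e)+y*sg*.028+[0,0,.012] for e in np.arange(-.03,.021,.002)]
        g=d['img'].astype(np.float32); uv=[proj(d,q) for q in pts]
        print(n,sg,[(int(cv2.getRectSubPix(d['img'],(1,1),tuple(map(float,q)))[0,0].mean())) for q in uv])
E
```

```text
{'clock': 16.25, 'position': [0.5324, -0.1716, 0.1275], 'tool_rot': [3.1408, -0.0008, 0.5087], 'qpos': [0.3454, 0.5075, -0.1915, 1.8357, 0.1283, 0.8092, -0.9732], 'force': [-0.5458, 0.5023, -1.6544], 'moment': [0.0483, -0.0174, 0.0226], 'grip_width': 0.0157, 'finger_force': 68.8445}
tool shift [ 1.381e-01 -4.211e-01  3.000e-04]
scene 1 [89, 90, 90, 90, 91, 90, 89, 89, 89, 89, 91, 91, 90, 93, 106, 131, 148, 153, 154, 155, 154, 153, 151, 149, 149, 145]
scene -1 [89, 89, 90, 90, 90, 90, 90, 89, 90, 90, 90, 90, 90, 92, 99, 118, 134, 139, 139, 138, 137, 136, 136, 137, 138, 138]
top 1 [92, 91, 90, 90, 91, 90, 89, 90, 91, 91, 91, 90, 91, 89, 90, 90, 91, 90, 90, 89, 90, 89, 89, 89, 88, 87]
top -1 [86, 87, 88, 86, 87, 87, 87, 87, 88, 88, 89, 89, 89, 90, 89, 88, 90, 90, 90, 91, 91, 91, 90, 91, 91, 90]
```

```bash
python3 - <<'E'
from h import *
s=bot.observe();p=s['position']
for n,(r0,r1,c0,c1) in(('scene',(150,340,200,400)),('top',(180,300,280,460))):
    d=dict(np.load(f'pics/{n}6.png.npz'));im=d['img'];hs=cv2.cvtColor(im,cv2.COLOR_RGB2HSV)[r0:r1,c0:c1]
    print(n,'TCP',proj(d,p+[0,0,.03]).round(),'tip pred',proj(d,p+[-.1187,-.0662,.04]).round())
    print('orig',[bot.find_in(n,'wrench_jaw')[:3]])
    # ascii map
    sub=hs[::6,::4]
    for r in sub: print(''.join('B' if (95<q[0]<130 and q[1]>110) else ('#' if q[2]<60 else ('+' if q[1]<40 and q[2]>110 else '.')) for q in r))
E
```

```text
scene TCP [326. 242.] tip pred [262. 237.]
orig [[{'position': [0.3073, -0.621, 0.0142], 'score': 0.87}, {'position': [0.4866, -0.1953, 0.161], 'score': 0.86}, {'position': [0.215, -0.3166, 0.0152], 'score': 0.71}]]
#######....+++++++++++++++#########...#.++++++++++
#######.....++++++++++++++#############+++++++++++
######......++++++++++++++#############+++++++++++
####........++++++++++++++#############+++++++++++
............++++++++++++++############.+++....++++
...........+++++++++++++++.########..#.+++#...++++
.........++++++++++++++++++.#########.+++.#...++++
.....+.++++++++++++++++++++.#########...++++++++++
..++++++++++++++++++++++++++#########++....+++++..
..++++++++++++++++++++++++++.#######+++++....+..++
..++++++++++++++++++++++++++++####.+++++++++..+.##
..++++++++++++++++++++++++++++####.+++++++++++++..
..++++++++++++++++++++++++++++#..#++++++++++++++++
....+++++++++++++.......++++++....++++++++++++++++
......++++++++++++++++....B+++###.++++++++++++++++
.........+++++++++++++.##################.++++++++
............++++....+.....BBBBBBBBBBBBB..+++++++##
...............+.
[... 1127 characters left out ...]
.+++++++++
+++++++BBBBBBBBB....................+++++++++
+++++++BBBBBBBBB....................+++++++++
+++++++.BBBBBBBB.........####........++++++++
++++++++BBBBBBBB....#####.....####...++++++++
++++++++BBBBBBBB..##..............##.++++++++
++++++++BBBBBBBB##..................#++++++++
+++++++++BBBBBBB#....................#+++++++
+++++++++BBBBBBB......................+++++++
+++++++++BBBBBB........................++++++
+++++++++.BBBBB........................++++++
++++++++++BBBB........................+++++++
++++++++++++++........................++++.+.
+++++++++++++.........................++++...
++++++++++++.........................++++++++
++++++++++++.....########............++++++++
```

The wrench is held level and its jaw tips are where I predicted, within about 1 mm. Carry it to the nut and turn.

Request:
apply_moves:
  claw: [0.01, 0.01, 0.01, 0.01, 0.01, 0.01, 0.01, 0.01, 0.01, 0.01, 0.01, 0.01, 0.01, 0.01, 0.01]
  xyz:
    - [0.0055, -0.0171, 0]
    - [0.0115, -0.0351, 0]
    - [0.0115, -0.0351, 0]
    - [0.0115, -0.0351, 0]
    - [0.0115, -0.0351, 0]
    - [0.0115, -0.0351, 0]
    - [0.0115, -0.0351, 0]
    - [0.0115, -0.0351, 0]
    - [0.0115, -0.0351, 0]
    - [0.0115, -0.0351, 0]
    - [0.0115, -0.0351, 0]
    - [0.0115, -0.0351, 0]
    - [0.006, -0.018, 0]
    - [0, 0, 0]
    - [0, 0, 0]
  twist:
    - [0, 0, 0]
    - [0, 0, 0]
    - [0, 0, 0]
    - [0, 0, 0]
    - [0, 0, 0]
    - [0, 0, 0]
    - [0, 0, 0]
    - [0, 0, 0]
    - [0, 0, 0]
    - [0, 0, 0]
    - [0, 0, 0]
    - [0, 0, 0]
    - [0, 0, 0]
    - [0, 0, 0]
    - [0, 0, 0]

```text
clock: 17.95
position: [0.4473, 0.2634, 0.1262]
tool_rot: [3.141, 0.001, 0.509]
force: [-0.2, -1.7, -1.8]
grip_width: 0.0157
finger_force: 68.9
```

Request:
apply_moves:
  claw: [0.01, 0.01, 0.01, 0.01, 0.01, 0.01, 0.01, 0.01, 0.01, 0.01, 0.01, 0.01, 0.01, 0.01, 0.01]
  xyz:
    - [0, 0, 0]
    - [0, 0, 0]
    - [0, 0, 0]
    - [0, 0, 0]
    - [0, 0, 0]
    - [0, 0, 0]
    - [0, 0, 0]
    - [0, 0, 0]
    - [0, 0, 0]
    - [0, 0, 0]
    - [0, 0, 0]
    - [0, 0, 0]
    - [0, 0, 0]
    - [0, 0, 0]
    - [0, 0, 0]
  twist:
    - [0, 0, -0.06]
    - [0, 0, -0.11]
    - [0, 0, -0.11]
    - [0, 0, -0.11]
    - [0, 0, -0.11]
    - [0, 0, -0.11]
    - [0, 0, -0.11]
    - [0, 0, -0.11]
    - [0, 0, -0.11]
    - [0, 0, -0.11]
    - [0, 0, -0.11]
    - [0, 0, -0.11]
    - [0, 0, -0.11]
    - [0, 0, 0]
    - [0, 0, 0]

```text
clock: 19.45
position: [0.4479, 0.2626, 0.1266]
tool_rot: [-3.141, 0.0, 1.884]
force: [1.1, 0.6, -1.6]
grip_width: 0.0156
finger_force: 68.9
```

```bash
python3 st.py .4479 .2635 .127; python3 - <<'E'
from h import *
for n in('scene','top'):
    shot(n,n+'7.png'); print(n,bot.find_in(n,'wrench_jaw')[:3],bot.find_in(n,'nut_mid')[:2])
E
```

```text
{'clock': 19.45, 'position': [0.4479, 0.2626, 0.1266], 'tool_rot': [-3.141, 0.0002, 1.8841], 'qpos': [-0.1906, 0.5074, -0.6072, 1.9214, 0.385, 0.8305, -0.69], 'force': [1.0516, 0.6115, -1.5529], 'moment': [0.066, 0.0125, 0.0383], 'grip_width': 0.0156, 'finger_force': 68.8609}
tool shift [ 0.0009  0.0002 -0.0004]
scene [{'position': [0.3116, -0.6216, 0.0144], 'score': 0.77}, {'position': [0.2164, -0.3153, 0.0135], 'score': 0.63}, {'position': [0.4661, 0.1909, 0.1626], 'score': 0.58}] [{'position': [0.4917, 0.1345, 0.0755], 'score': 0.55}]
top [{'position': [0.308, -0.6144, 0.0111], 'score': 0.81}, {'position': [0.2007, -0.3102, 0.0175], 'score': 0.67}, {'position': [0.4697, 0.1803, 0.1659], 'score': 0.56}] [{'position': [0.4841, 0.1444, 0.0766], 'score': 0.45}, {'position': [0.7102, 0.245, 0.1277], 'score': 0.3}]
```

Request:
apply_moves:
  claw: [0.01, 0.01, 0.01, 0.01, 0.01, 0.01, 0.01, 0.01, 0.01]
  xyz:
    - [0.0015, 0.0018, 0.02]
    - [0, 0, 0.02]
    - [0, 0, 0.02]
    - [0, 0, 0.01]
    - [0, 0, 0.005]
    - [0, 0, 0.003]
    - [0, 0, 0.003]
    - [0, 0, 0.003]
    - [0, 0, 0]
  twist:
    - [0, 0, -0.006]
    - [0, 0, 0]
    - [0, 0, 0]
    - [0, 0, 0]
    - [0, 0, 0]
    - [0, 0, 0]
    - [0, 0, 0]
    - [0, 0, 0]
    - [0, 0, 0]

```text
clock: 20.65
position: [0.449, 0.2656, 0.0429]
tool_rot: [3.141, -0.0, 1.895]
force: [0.2, -0.3, -2.5]
grip_width: 0.0156
finger_force: 68.9
```

```bash
python3 st.py
```

```text
{'clock': 20.65, 'position': [0.449, 0.2656, 0.0429], 'tool_rot': [3.1415, -0.0, 1.8946], 'qpos': [-0.2602, 0.6348, -0.5273, 1.9705, 0.5032, 0.6673, -0.7829], 'force': [0.2493, -0.2551, -2.4794], 'moment': [0.0833, 0.0528, 0.0064], 'grip_width': 0.0156, 'finger_force': 68.8687}
```

Request:
apply_moves:
  claw: [0.01, 0.01, 0.01, 0.01]
  xyz:
    - [0, 0, 0.003]
    - [0, 0, 0.003]
    - [0, 0, 0]
    - [0, 0, 0]
  twist:
    - [0, 0, 0]
    - [0, 0, 0]
    - [0, 0, 0]
    - [0, 0, 0]

```text
clock: 21.05
position: [0.4489, 0.2656, 0.0369]
tool_rot: [-3.142, -0.0, 1.895]
force: [-0.4, -1.4, -4.2]
grip_width: 0.0158
finger_force: 68.9
```

Request:
apply_moves:
  claw: [0.01, 0.01, 0.01, 0.01]
  xyz:
    - [0, 0, 0.003]
    - [0, 0, 0.003]
    - [0, 0, 0.003]
    - [0, 0, 0]
  twist:
    - [0, 0, 0]
    - [0, 0, 0]
    - [0, 0, 0]
    - [0, 0, 0]

```text
clock: 21.45
position: [0.4487, 0.2655, 0.0274]
tool_rot: [-3.141, 0.0, 1.895]
force: [0.0, -0.7, -2.7]
grip_width: 0.016
finger_force: 68.9
```

```bash
python3 st.py; python3 - <<'E'
from h import *
s=shot('scene','scene8.png')['img'][140:210,320:413];t=shot('top','top8.png')['img'][185:265,190:296]
cv2.imwrite('pics/crop8.png',cv2.convertScaleAbs(np.hstack([cv2.resize(x,(400,300),interpolation=3) for x in(s,t)])[:,:,::-1],alpha=1.6))
E
```

```text
{'clock': 21.45, 'position': [0.4487, 0.2655, 0.0274], 'tool_rot': [-3.141, 0.0001, 1.8949], 'qpos': [-0.2743, 0.6592, -0.5091, 1.9772, 0.5249, 0.6378, -0.8014], 'force': [0.0315, -0.7293, -2.69], 'moment': [0.0737, 0.0574, 0.0492], 'grip_width': 0.016, 'finger_force': 68.8569}
```

View pics/crop8.png

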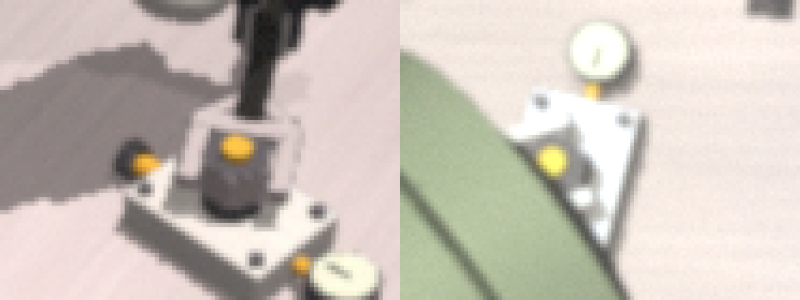

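The crop shows the open mouth straddling the nut, with the plug at (237,145) between the jaws and the jaws at nut height. I slide forward 4 mm and pull clockwise on an arc about the nut axis.

Request:
apply_moves:
  claw: [0.01, 0.01, 0.01, 0.01, 0.01, 0.01, 0.01, 0.01, 0.01]
  xyz:
    - [-0.002, 0, 0]
    - [-0.002, 0, 0]
    - [-0.0001, 0.0057, 0]
    - [-0.0001, 0.0057, 0]
    - [-0.0001, 0.0057, 0]
    - [-0.0001, 0.0057, 0]
    - [-0.0001, 0.0057, 0]
    - [-0.0001, 0.0057, 0]
    - [0, 0, 0]
  twist:
    - [0, 0, 0]
    - [0, 0, 0]
    - [0, 0, 0.05]
    - [0, 0, 0.05]
    - [0, 0, 0.05]
    - [0, 0, 0.05]
    - [0, 0, 0.05]
    - [0, 0, 0.05]
    - [0, 0, 0]
  force: 100

```text
clock: 22.45
position: [0.4832, 0.2668, 0.0275]
tool_rot: [-3.14, 0.002, 1.592]
force: [-5.3, -2.9, -2.5]
grip_width: 0.0144
finger_force: 101.3
```

```bash
python3 st.py
```

```text
{'clock': 22.45, 'position': [0.4832, 0.2668, 0.0275], 'tool_rot': [-3.1396, 0.0018, 1.592], 'qpos': [-0.3003, 0.6802, -0.4351, 1.8985, 0.4464, 0.6622, -0.9875], 'force': [-5.3009, -2.9471, -2.512], 'moment': [-0.7591, 1.1564, -0.1837], 'grip_width': 0.0144, 'finger_force': 101.2793}
```

Request:
apply_moves:
  claw: [0.01, 0.01, 0.01, 0.01, 0.01, 0.01, 0.01, 0.01]
  xyz:
    - [-0.0001, 0.0057, 0]
    - [-0.0001, 0.0057, 0]
    - [-0.0001, 0.0057, 0]
    - [-0.0001, 0.0057, 0]
    - [-0.0001, 0.0057, 0]
    - [-0.0001, 0.0057, 0]
    - [-0.0001, 0.0057, 0]
    - [0, 0, 0]
  twist:
    - [0, 0, 0.05]
    - [0, 0, 0.05]
    - [0, 0, 0.05]
    - [0, 0, 0.05]
    - [0, 0, 0.05]
    - [0, 0, 0.05]
    - [0, 0, 0.05]
    - [0, 0, 0]

```text
clock: 23.25
position: [0.5221, 0.2608, 0.0273]
tool_rot: [-3.14, 0.003, 1.242]
force: [-8.0, -2.9, -2.7]
grip_width: 0.0142
finger_force: 101.3
```

```bash
python3 st.py
```

```text
{'clock': 23.25, 'position': [0.5221, 0.2608, 0.0273], 'tool_rot': [-3.1397, 0.003, 1.2419], 'qpos': [-0.3223, 0.704, -0.3482, 1.8165, 0.3562, 0.6867, -1.2022], 'force': [-7.9904, -2.8574, -2.6865], 'moment': [-0.7969, 1.5556, -0.197], 'grip_width': 0.0142, 'finger_force': 101.2751}
```

Request:
apply_moves:
  claw: [0.01, 0.01, 0.01, 0.01]
  xyz:
    - [-0.0001, 0.0046, 0]
    - [-0.0001, 0.0046, 0]
    - [0, 0, 0]
    - [0, 0, 0]
  twist:
    - [0, 0, 0.04]
    - [0, 0, 0.04]
    - [0, 0, 0]
    - [0, 0, 0]

```text
clock: 23.65
position: [0.5301, 0.2577, 0.0273]
tool_rot: [-3.14, 0.003, 1.164]
force: [-6.9, -3.3, -3.2]
grip_width: 0.0146
finger_force: 101.3
```

```bash
python3 st.py
```

```text
{'clock': 23.65, 'position': [0.5301, 0.2577, 0.0273], 'tool_rot': [-3.1396, 0.0032, 1.1642], 'qpos': [-0.325, 0.7085, -0.329, 1.801, 0.3363, 0.6912, -1.2492], 'force': [-6.8674, -3.2927, -3.2369], 'moment': [-0.8232, 1.5956, -0.2316], 'grip_width': 0.0146, 'finger_force': 101.2776}
```

Not at the stop yet, as the force is flat. I continue.

Request:
apply_moves:
  claw: [0.01, 0.01, 0.01, 0.01]
  xyz:
    - [-0.0001, 0.0046, 0]
    - [-0.0001, 0.0034, 0]
    - [0, 0, 0]
    - [0, 0, 0]
  twist:
    - [0, 0, 0.04]
    - [0, 0, 0.03]
    - [0, 0, 0]
    - [0, 0, 0]

```text
clock: 24.05
position: [0.5372, 0.2543, 0.0272]
tool_rot: [-3.14, 0.003, 1.094]
force: [-7.4, -3.7, -2.5]
grip_width: 0.0143
finger_force: 101.3
```

```bash
python3 st.py
```

```text
{'clock': 24.05, 'position': [0.5372, 0.2543, 0.0272], 'tool_rot': [-3.1396, 0.0034, 1.0943], 'qpos': [-0.3268, 0.7123, -0.3116, 1.7881, 0.3183, 0.6947, -1.2912], 'force': [-7.438, -3.7017, -2.5231], 'moment': [-0.7652, 1.7668, -0.1711], 'grip_width': 0.0143, 'finger_force': 101.2779}
```

Request:
apply_moves:
  claw: [0.01, 0.01, 0.01, 0.01]
  xyz:
    - [-0.0001, 0.0034, 0]
    - [-0.0001, 0.0034, 0]
    - [0, 0, 0]
    - [0, 0, 0]
  twist:
    - [0, 0, 0.03]
    - [0, 0, 0.03]
    - [0, 0, 0]
    - [0, 0, 0]

```text
clock: 24.45
position: [0.543, 0.2513, 0.0273]
tool_rot: [-3.14, 0.003, 1.035]
force: [-7.8, -0.9, -1.9]
grip_width: 0.0147
finger_force: 101.3
```

```bash
python3 st.py
```

```text
{'clock': 24.45, 'position': [0.543, 0.2513, 0.0273], 'tool_rot': [-3.1396, 0.003, 1.0346], 'qpos': [-0.3282, 0.7152, -0.297, 1.7778, 0.3029, 0.6971, -1.3272], 'force': [-7.7567, -0.901, -1.9179], 'moment': [-0.3942, 1.8205, -0.1247], 'grip_width': 0.0147, 'finger_force': 101.2765}
```

Request:
apply_moves:
  claw: [0.01, 0.01, 0.01, 0.01]
  xyz:
    - [-0.0001, 0.0034, 0]
    - [-0.0001, 0.0034, 0]
    - [0, 0, 0]
    - [0, 0, 0]
  twist:
    - [0, 0, 0.03]
    - [0, 0, 0.03]
    - [0, 0, 0]
    - [0, 0, 0]

```text
clock: 24.85
position: [0.5483, 0.2481, 0.0272]
tool_rot: [-3.139, 0.003, 0.975]
force: [-10.2, 0.8, -2.2]
grip_width: 0.0147
finger_force: 101.3
```

```bash
python3 st.py; python3 - <<'E'
from h import *
s=bot.observe();p=s['position'];yw=s['tool_rot'][2]+np.pi
for n in('scene','top'):
    d=shot(n,n+'9.png'); print(n,[ (np.round(r['position'],4),round(r['score'],2)) for q in('wrench_jaw','nut_mid') for r in bot.find_in(n,q)])
# handle long axis in scene: back-project dark handle pixels beyond fingers?
E
```

```text
{'clock': 24.85, 'position': [0.5483, 0.2481, 0.0272], 'tool_rot': [-3.1391, 0.003, 0.9753], 'qpos': [-0.3294, 0.7179, -0.2825, 1.7686, 0.2872, 0.6994, -1.3631], 'force': [-10.2387, 0.7772, -2.1678], 'moment': [0.1609, 2.2399, -0.0023], 'grip_width': 0.0147, 'finger_force': 101.2812}
scene [(array([0.5258, 0.1948, 0.0646]), 0.96), (array([ 0.2136, -0.3165,  0.0111]), 0.95), (array([ 0.3089, -0.6232,  0.013 ]), 0.74), (array([0.5007, 0.1317, 0.0303]), 0.48), (array([0.488 , 0.142 , 0.0764]), 0.66), (array([0.5236, 0.195 , 0.0638]), 0.47)]
top [(array([ 0.3026, -0.6153,  0.0096]), 0.94), (array([ 0.2015, -0.309 ,  0.0186]), 0.87), (array([0.5098, 0.1751, 0.0643]), 0.85), (array([0.4807, 0.1455, 0.0721]), 0.53)]
```

Request:
apply_moves:
  claw: [0.01, 0.01, 0.01]
  xyz:
    - [-0.0001, 0.0034, 0]
    - [0, 0, 0]
    - [0, 0, 0]
  twist:
    - [0, 0, 0.03]
    - [0, 0, 0]
    - [0, 0, 0]

```text
clock: 25.45
position: [0.5505, 0.2462, 0.0271]
tool_rot: [-3.139, 0.004, 0.946]
force: [-12.6, 0.1, -2.6]
grip_width: 0.0142
finger_force: 101.3
```

```bash
python3 st.py; python3 - <<'E'
from h import *
s=bot.observe();r=s['position']-[.4855,.1525,.06];print('torque nut',np.cross(r,s['force'])[2]+s['moment'][2])
E
```

```text
{'clock': 25.45, 'position': [0.5505, 0.2462, 0.0271], 'tool_rot': [-3.1386, 0.0037, 0.9456], 'qpos': [-0.3298, 0.7193, -0.2753, 1.7646, 0.2794, 0.7008, -1.3811], 'force': [-12.5855, 0.0884, -2.568], 'moment': [0.2139, 2.819, 0.149], 'grip_width': 0.0142, 'finger_force': 101.3036}
torque nut 1.3334920050901309
```

Stop reached, with torque climbing to 1.33 N m. I back off within the play, lift clear, and check.

Request:
apply_moves:
  claw: [0.01, 0.01, 0.01, 0.01, 0.01, 0.01, 0.01, 0.01, 0.01, 0.01]
  xyz:
    - [0, -0.0046, 0]
    - [0, -0.0046, 0]
    - [0, -0.0046, 0]
    - [0, 0, 0]
    - [0, 0, -0.005]
    - [0, 0, -0.01]
    - [0, 0, -0.02]
    - [0, 0, -0.03]
    - [0, 0, -0.035]
    - [0, 0, 0]
  twist:
    - [0, 0, -0.04]
    - [0, 0, -0.04]
    - [0, 0, -0.04]
    - [0, 0, 0]
    - [0, 0, 0]
    - [0, 0, 0]
    - [0, 0, 0]
    - [0, 0, 0]
    - [0, 0, 0]
    - [0, 0, 0]

```text
clock: 26.45
position: [0.5438, 0.2551, 0.1323]
tool_rot: [3.138, -0.005, 1.065]
force: [0.4, -0.4, -1.7]
grip_width: 0.0139
finger_force: 99.4
```

```bash
python3 st.py .5324 -.1715 .127; python3 - <<'E'
from h import *
d=shot('scene','scene10.png')
print([(r['position'],r['score']) for r in bot.find_in('scene','wrench_jaw')+bot.find_in('scene','wrench_grip')])
t=shot('top','top10.png')
E
```

```text
{'clock': 26.45, 'position': [0.5438, 0.2551, 0.1323], 'tool_rot': [3.138, -0.0054, 1.0645], 'qpos': [-0.2929, 0.5717, -0.3524, 1.721, 0.2445, 0.8856, -1.2545], 'force': [0.4, -0.3635, -1.7493], 'moment': [0.0286, -0.0487, -0.0361], 'grip_width': 0.0139, 'finger_force': 99.376}
tool shift [-0.3786  0.1969  0.004 ]
[([0.5319, 0.2021, 0.1367], 0.81), ([0.2152, -0.3143, 0.0157], 0.72), ([0.3098, -0.6243, 0.0155], 0.59), ([0.6421, 0.3887, 0.0298], 0.23), ([0.3079, -0.6194, 0.011], 0.87), ([0.2137, -0.3208, 0.0118], 0.6), ([0.4913, 0.1471, 0.0697], 0.54)]
```

```bash
python3 - <<'E'
from h import *
s=bot.observe();p=s['position'];yw=s['tool_rot'][2]+np.pi;x=np.array([np.cos(yw),np.sin(yw),0])
d=dict(np.load('pics/scene10.png.npz'))
G=p+[0,0,.0268]
for e in(-.08,-.05,0,.05,.078,.112,.136): print(e,proj(d,G+e*x+[0,0,.014]).round(1))
y=np.array([-x[1],x[0],0]);print('tips',[proj(d,G+.136*x+k*.028*y+[0,0,.012]).round(1) for k in(1,-1)])
r0,c0=90,360
g=cv2.cvtColor(d['img'],cv2.COLOR_RGB2GRAY)[r0:210,c0:480:2]
for i,r in enumerate(g[::2]): print(r0+2*i,''.join('#@%x+=-:. '[min(9,int(v)//20)] for v in r))
E
```

```text
-0.08 [440.7 124.4]
-0.05 [431.5 127.9]
0 [415.7 133.7]
0.05 [399.6 139.6]
0.078 [390.4 143. ]
0.112 [379.1 147.2]
0.136 [371.  150.2]
tips [array([377.2, 157.3]), array([364.9, 144.5])]
90 ----------------------=+%#######@####@@#@%%%%%%%%%%%%%%%%%%%
92 ---------------------=@#@####@#######@##%%%%%%%%%%%%%%%%%%%%
94 ---------------------=@@@@######@######@%%%%%%%%%%%%%%%%%%%%
96 ----------------------@@@@######@@###@@%%%%%%%%%%%%%%%%%%%%%
98 ----------------------%@@@@@#########@@%%%%%%%%%%%%%%%%%%%%%
100 ----------------------x#@@#@#@#######@%%%%%%%%%%%%%%%%%%%%%%
102 ----------------------=@@@#########@#@%%%%%%%%%%%%%%%%%%%%%%
104 ----------------------=@@+@@#@@####@%@%%%%%%%%%%%%%%%%%%%%%%
106 -----------------------@@x#@#####@#@%%%%%%%%%%%%%%%%%%%%%%%%
108 -----------------------%@@####@@##@#%xx%%%%%%%%%%%%%%%%%%%%%
110 -----------------------x@#######@##@%xx%%%%%%%%%%%%%%%%%%%%%
112 -----------------------x##@########@@xx%@@@%%%%%%%%%%%%%%%%%
114 ----------------------=x%@##@###@#@@@%xx@@@%%%%%%%%%%%%%%%%%
116 ---------------------=+++x##@###@#@%@@%%@@@%%%%%%%%%%%%%%%%%
118 ----
[... 2281 characters left out ...]
+-=++=+x=++------------------------------+@@@@@@@@
190 ::=+x%@@@x=++=-:=+-=+=-----------------------------x@@@@@@@@
192 =::::-=+++++=:::::=+++----------------------------=%@@@@@@@@
194 x+-:::::++--:::::+x++-----------------------------=@@@@@@@@@
196 xxx=:::::-:::::-+xx-----------------------------==%@@@@@@@@@
198 xxxx+-:::--:::=xxx+----------------------------xxx@@@@@@@@@@
200 xxxxxx=::xx::=+=+-:::::--------------++++++==-+xxx@@@@@@@@@@
202 =xxxxxx+-==-+x+==:-=::::-------------=++++++++xxxx@@@@@@@@@@
204 --+xxxxxx=-+xxxx=:::-:::=--------------==+++++++xx@@@@@@@@@@
206 :--=xxxxxxxxx+xxx-::::::=------------------===+++x@@@@@@@@@@
208 :-:-=+xxxxxx=-+%@x-:::-+=------------:----::--++++x@@@@@@@@@
```

The gray map shows the wrench pitched nose-down in the grip by about 25°: jaw tips around (373,160) and (391,173), handle end at (443,114). I'll let it pivot flat as it is lowered onto the mat with a light grip. First raise and carry.

Request:
apply_moves:
  claw: [0.01, 0.01, 0.01, 0.01, 0.01, 0.01, 0.01, 0.01, 0.01, 0.01, 0.01, 0.01, 0.01, 0.01, 0.01, 0.01, 0.01]
  xyz:
    - [0, 0, -0.02]
    - [0, 0, -0.02]
    - [-0.0158, 0.0082, 0]
    - [-0.0315, 0.0164, 0]
    - [-0.0315, 0.0164, 0]
    - [-0.0315, 0.0164, 0]
    - [-0.0315, 0.0164, 0]
    - [-0.0315, 0.0164, 0]
    - [-0.0315, 0.0164, 0]
    - [-0.0315, 0.0164, 0]
    - [-0.0315, 0.0164, 0]
    - [-0.0315, 0.0164, 0]
    - [-0.0315, 0.0164, 0]
    - [-0.0315, 0.0164, 0]
    - [-0.0158, 0.0082, 0]
    - [0, 0, 0]
    - [0, 0, 0]
  twist:
    - [0, 0, 0]
    - [0, 0, 0]
    - [0, 0, 0]
    - [0, 0, 0]
    - [0, 0, 0]
    - [0, 0, 0]
    - [0, 0, 0]
    - [0, 0, 0]
    - [0, 0, 0]
    - [0, 0, 0]
    - [0, 0, 0]
    - [0, 0, 0]
    - [0, 0, 0]
    - [0, 0, 0]
    - [0, 0, 0]
    - [0, 0, 0]
    - [0, 0, 0]

```text
clock: 28.35
position: [0.5297, -0.1723, 0.1668]
tool_rot: [-3.14, 0.0, 1.064]
force: [-0.2, 0.4, -3.0]
grip_width: 0.0143
finger_force: 99.3
```

Request:
apply_moves:
  claw: [0.01, 0.01, 0.01, 0.01, 0.01, 0.01, 0.01, 0.01]
  xyz:
    - [0, 0, 0]
    - [0, 0, 0]
    - [0, 0, 0]
    - [0, 0, 0]
    - [0, 0, 0]
    - [0, 0, 0]
    - [0, 0, 0]
    - [0, 0, 0]
  twist:
    - [0, 0, 0.09]
    - [0, 0, 0.09]
    - [0, 0, 0.09]
    - [0, 0, 0.09]
    - [0, 0, 0.1]
    - [0, 0, 0.1]
    - [0, 0, 0]
    - [0, 0, 0]

```text
clock: 29.15
position: [0.5304, -0.1713, 0.1675]
tool_rot: [-3.141, 0.0, 0.509]
force: [0.7, -0.3, -2.9]
grip_width: 0.0139
finger_force: 99.3
```

```bash
python3 st.py .5324 -.1715 -.0228; python3 - <<'E'
from h import *
s=bot.observe();p=s['position'];yw=s['tool_rot'][2]+np.pi;x=np.array([np.cos(yw),np.sin(yw),0]);y=np.array([-x[1],x[0],0])
d=shot('scene','scene11.png');G=p+[0,0,.0268+.008]
for a in(0,.2,.3,.4,.5):
    X=x*np.cos(a)-np.array([0,0,np.sin(a)]);print(a,'hend',proj(d,G-.08*X).round(1),'tips',[proj(d,G+.136*X+k*.028*y).round(1) for k in(1,-1)])
r0,c0=170,230
g=cv2.cvtColor(d['img'],cv2.COLOR_RGB2HSV)
for i in range(r0,290,3): print(i,''.join('B' if (95<q[0]<130 and q[1]>90) else '#@%x+=-:. '[min(9,int(q[2])//20)] for q in g[i,c0:400:2]))
E
```

```text
{'clock': 29.15, 'position': [0.5304, -0.1713, 0.1675], 'tool_rot': [-3.1411, 0.0004, 0.509], 'qpos': [0.3261, 0.4523, -0.1628, 1.805, 0.091, 0.8922, -0.9396], 'force': [0.7257, -0.3041, -2.8559], 'moment': [-0.0178, -0.007, -0.0577], 'grip_width': 0.0139, 'finger_force': 99.3043}
tool shift [0.0017 0.0013 0.1903]
0 hend [364.8 229. ] tips [array([258.7, 235.1]), array([261.9, 215.1])]
0.2 hend [364.6 223.7] tips [array([261. , 243.7]), array([264.1, 223.8])]
0.3 hend [363.9 221.1] tips [array([263.1, 247.8]), array([266.1, 228. ])]
0.4 hend [362.8 218.5] tips [array([265.7, 251.8]), array([268.6, 232. ])]
0.5 hend [361.3 216. ] tips [array([268.9, 255.6]), array([271.7, 235.8])]
170 ======+x+:::::::::::::::::::::::::::::-@@#@@@@@@@@@@@@@@@@@-:.:..::::::---:::::::::::
173 =====+x+-:::::::::::::::::::::::::::::-@@#@@@@@@@@@@@@@@@#@=++::::::-xx:..-+:::::::::
176 ====+%x=::::::::::::::::::::::..:::.:::%@##@@@@@@@@@@@@##@@%x=::::..-xx+--+x=::::::::
179 ===x++-:::::::::::::::::::::...:::..:.:%@@@@@##@@@@@@@@@@@@%x-:.....=xxxxxxx=::::::::
182 =xx---:::::::::::::::::::::....:...:..:%@@#@@#@
[... 2488 characters left out ...]
+++++++BBBBBBBBBBBBBBBBBBBBBBBBBBBBBBBBBBBBBBBBBBBB-.::.:.::..........
269 ++++++++++++++++++++++BBBBBBBBBBBBBBBBBBBBBBBBBBBBBBBBBBBBBBBBBBBB:::...::...........
272 +++++++++++++++++++++BBBBBBBBBBBBBBBBBBBBBBBBBBBBBBBBBBBBBBBBBBBB:::.:.:.............
275 ++++++++++++++++++++BBBBBBBBBBBBBBBBBBBBBBBBBBBBBBBBBBBBBBBBBBBB-::...::.............
278 +++++++++++++++++++BBBBBBBBBBBBBBBBBBBBBBBBBBBBBBBBBBBBBBBBBBBBB:::..:......:........
281 :=++++++++++++++++BBBBBBBBBBBBBBBBBBBBBBBBBBBBBBBBBBBBBBBBBBBBB-:.:.::.....:.........
284 ..:+++++++++++++++BBBBBBBBBBBBBBBBBBBBBBBBBBBBBBBBBBBBBBBBBBBBB:...:......::.........
287 ....-++++++++++++BBBBBBBBBBBBBBBBBBBBBBBBBBBBBBBBBBBBBBBBBBBBB-...:......::..........
```

Request:
apply_moves:
  claw: [0.01, 0.01, 0.01, 0.01, 0.01, 0.01]
  xyz:
    - [0, 0, 0.03]
    - [0, 0, 0.03]
    - [0, 0, 0.03]
    - [0, 0, 0.02]
    - [0, 0, 0.01]
    - [0, 0, 0]
  twist:
    - [0, 0, 0]
    - [0, 0, 0]
    - [0, 0, 0]
    - [0, 0, 0]
    - [0, 0, 0]
    - [0, 0, 0]

```text
clock: 29.8
position: [0.53, -0.1718, 0.047]
tool_rot: [-3.14, 0.001, 0.506]
force: [0.2, -0.7, -2.3]
grip_width: 0.0141
finger_force: 99.2
```

Request:
apply_moves:
  claw: [0.01, 0.01, 0.01, 0.01, 0.01, 0.01, 0.01]
  xyz:
    - [0, 0, 0]
    - [0, 0, 0]
    - [0.001, 0, 0.004]
    - [0.001, 0, 0.004]
    - [0.001, 0, 0.004]
    - [0.001, 0, 0.004]
    - [0, 0, 0]
  twist:
    - [0, 0, 0]
    - [0, 0, 0]
    - [0, 0, 0]
    - [0, 0, 0]
    - [0, 0, 0]
    - [0, 0, 0]
    - [0, 0, 0]
  force: 25

```text
clock: 30.5
position: [0.5339, -0.1699, 0.0312]
tool_rot: [-3.141, 0.001, 0.505]
force: [0.3, -0.9, -3.1]
grip_width: 0.0137
finger_force: 99.3
```

```bash
python3 st.py
```

```text
{'clock': 30.5, 'position': [0.5339, -0.1699, 0.0312], 'tool_rot': [-3.1409, 0.0006, 0.505], 'qpos': [0.299, 0.652, -0.1348, 1.8886, 0.1423, 0.611, -0.991], 'force': [0.2545, -0.8614, -3.0961], 'moment': [0.0038, 0.0186, -0.0048], 'grip_width': 0.0137, 'finger_force': 99.2787}
```

Request:
apply_moves:
  claw: [0.014, 0.014, 0.014, 0.014, 0.014, 0.014]
  xyz:
    - [0.001, 0, 0.004]
    - [0.001, 0, 0.004]
    - [0.001, 0, 0.004]
    - [0.001, 0, 0.004]
    - [0.001, 0, 0.004]
    - [0, 0, 0]
  twist:
    - [0, 0, 0]
    - [0, 0, 0]
    - [0, 0, 0]
    - [0, 0, 0]
    - [0, 0, 0]
    - [0, 0, 0]
  force: 25

```text
clock: 31.1
position: [0.5383, -0.1674, 0.0114]
tool_rot: [-3.141, 0.0, 0.505]
force: [0.6, 1.3, 3.2]
grip_width: 0.0145
finger_force: 92.2
```

```bash
python3 st.py
```

```text
{'clock': 31.1, 'position': [0.5383, -0.1674, 0.0114], 'tool_rot': [-3.1409, 0.0005, 0.505], 'qpos': [0.2879, 0.6884, -0.1282, 1.8857, 0.149, 0.5774, -1.0023], 'force': [0.6171, 1.3255, 3.2134], 'moment': [0.0915, 0.2363, -0.1081], 'grip_width': 0.0145, 'finger_force': 92.1513}
```

Request:
apply_moves:
  claw: [0.0145, 0.0145, 0.0145, 0.0145, 0.0145, 0.0145, 0.0145]
  xyz:
    - [0.001, 0, 0.004]
    - [0.001, 0, 0.004]
    - [0.001, 0, 0.004]
    - [0.001, 0, 0.004]
    - [0.0005, 0, 0.004]
    - [0, 0, 0.004]
    - [0, 0, 0]
  twist:
    - [0, 0, 0]
    - [0, 0, 0]
    - [0, 0, 0]
    - [0, 0, 0]
    - [0, 0, 0]
    - [0, 0, 0]
    - [0, 0, 0]

```text
clock: 31.8
position: [0.5419, -0.1654, -0.0127]
tool_rot: [-3.141, 0.001, 0.505]
force: [0.1, 1.5, 1.4]
grip_width: 0.0147
finger_force: 83.5
```

```bash
python3 st.py
```

```text
{'clock': 31.8, 'position': [0.5419, -0.1654, -0.0127], 'tool_rot': [-3.1409, 0.0007, 0.5047], 'qpos': [0.2768, 0.7321, -0.1198, 1.8827, 0.1567, 0.5368, -1.0136], 'force': [0.1245, 1.4903, 1.4378], 'moment': [-0.0461, 0.3978, -0.1208], 'grip_width': 0.0147, 'finger_force': 83.5384}
```

Request:
apply_moves:
  claw: [0.0148, 0.0148, 0.0148, 0.0148, 0.0148]
  xyz:
    - [0, 0, 0.003]
    - [0, 0, 0.003]
    - [0, 0, 0.002]
    - [0, 0, 0.001]
    - [0, 0, 0]
  twist:
    - [0, 0, 0]
    - [0, 0, 0]
    - [0, 0, 0]
    - [0, 0, 0]
    - [0, 0, 0]

```text
clock: 32.3
position: [0.5424, -0.1657, -0.0209]
tool_rot: [3.141, -0.0, 0.505]
force: [0.6, 0.9, 6.7]
grip_width: 0.0149
finger_force: 77.2
```

```bash
python3 st.py
```

```text
{'clock': 32.3, 'position': [0.5424, -0.1657, -0.0209], 'tool_rot': [3.1413, -0.0, 0.5048], 'qpos': [0.2747, 0.7461, -0.1167, 1.8835, 0.1599, 0.5207, -1.0161], 'force': [0.5645, 0.8546, 6.7472], 'moment': [-0.2113, 0.506, 0.2127], 'grip_width': 0.0149, 'finger_force': 77.1978}
```

Nearly flat. Release, rise straight up, and look.

Request:
apply_moves:
  claw: [0.018, 0.02, 0.03, 0.05, 0.05, 0.05, 0.05, 0.05, 0.05, 0.05, 0.05, 0.05, 0.05, 0.05, 0.05]
  xyz:
    - [0, 0, 0]
    - [0, 0, 0]
    - [0, 0, 0]
    - [0, 0, 0]
    - [0, 0, 0]
    - [0, 0, -0.01]
    - [0, 0, -0.02]
    - [0, 0, -0.03]
    - [0, 0, -0.03]
    - [0, 0, -0.04]
    - [0, 0, -0.04]
    - [0, 0, -0.04]
    - [0, 0, -0.04]
    - [0, 0, 0]
    - [0, 0, 0]
  twist:
    - [0, 0, 0]
    - [0, 0, 0]
    - [0, 0, 0]
    - [0, 0, 0]
    - [0, 0, 0]
    - [0, 0, 0]
    - [0, 0, 0]
    - [0, 0, 0]
    - [0, 0, 0]
    - [0, 0, 0]
    - [0, 0, 0]
    - [0, 0, 0]
    - [0, 0, 0]
    - [0, 0, 0]
    - [0, 0, 0]

```text
clock: 33.8
position: [0.5425, -0.1657, 0.2303]
tool_rot: [3.14, -0.001, 0.505]
force: [-0.2, 0.2, -0.7]
grip_width: 0.0496
finger_force: 0.0
```

```bash
python3 st.py; python3 - <<'E'
from h import *
d=shot('scene','scene12.png')
for q in('wrench','wrench_jaw','mat','nut_mid','spray','tin','brush','comb','clipper','oil'): print(q,[(np.round(r['position'],3).tolist(),round(r['score'],2)) for r in bot.find_in('scene',q)[:3]])
g=cv2.cvtColor(d['img'],cv2.COLOR_RGB2HSV)
for i in range(230,345,3): print(i,''.join('B' if (95<q[0]<130 and q[1]>90) else '#@%x+=-:. '[min(9,int(q[2])//20)] for q in g[i,236:384:2]))
# nut views before / after
for f in('scene1','scene4','scene12'):
    a=cv2.cvtColor(dict(np.load(f'pics/{f}.png.npz'))['img'],cv2.COLOR_RGB2GRAY); print(f)
    for i in range(168,194): print(''.join(f'{v:4d}' for v in a[i,364:386]))
E
```

```text
{'clock': 33.8, 'position': [0.5425, -0.1657, 0.2303], 'tool_rot': [3.1402, -0.0014, 0.5047], 'qpos': [0.3144, 0.3972, -0.1661, 1.7129, 0.0747, 1.0356, -0.9431], 'force': [-0.1701, 0.1875, -0.7308], 'moment': [-0.019, 0.0278, 0.0184], 'grip_width': 0.0496, 'finger_force': 0.0}
wrench [([0.31, -0.62, 0.009], 0.82), ([0.216, -0.314, 0.015], 0.77), ([0.499, -0.192, 0.017], 0.59)]
wrench_jaw [([0.499, -0.186, 0.009], 0.96), ([0.311, -0.622, 0.013], 0.71), ([0.217, -0.313, 0.017], 0.69)]
mat [([0.509, -0.207, -0.0], 0.74), ([0.365, 0.35, 0.025], 0.68)]
nut_mid [([0.489, 0.137, 0.071], 0.65), ([0.5, -0.185, 0.012], 0.62)]
spray [([0.73, 0.241, 0.112], 0.57)]
tin [([0.364, 0.35, 0.027], 0.46)]
brush [([0.643, 0.389, 0.025], 0.53), ([0.494, 0.143, 0.069], 0.32)]
comb [([0.491, 0.147, 0.069], 0.67), ([0.7, 0.004, 0.006], 0.57), ([0.728, 0.243, 0.117], 0.52)]
clipper [([0.686, -0.398, 0.036], 0.78), ([0.728, 0.243, 0.114], 0.4)]
oil [([0.384, -0.425, 0.051], 0.54)]
230 ::::::::::::::::::::::::::::--::::::::::::::::::::::::::::::::::::::::::::
233 :::::::::::::::::::::::::::-BBBBB---:::::::::::
[... 9214 characters left out ...]
3  48  51  57  58  57  57  57  57  59  61  62  62  61  85 129 157 161 160 159
  99  89  73  45  40  46  50  50  52  55  58  57  60  60  55  53  92 140 159 160 159 160
 103  94  78  52  34  32  34  37  41  46  49  47  48  49  42  49 105 148 160 162 160 160
 106  97  86  68  49  34  33  33  34  34  33  35  36  39  45  78 126 157 161 162 161 161
 122 105 100  92  78  57  43  37  37  34  31  35  44  63  82 112 146 159 160 161 161 162
 146 133 132 131 117  93  78  71  68  61  59  68  89 113 130 143 157 160 159 161 162 161
 156 157 156 155 148 133 130 125 122 110 105 122 135 149 159 160 163 160 160 160 161 160
 154 157 159 158 158 158 157 156 156 147 143 154 157 159 161 161 162 163 161 161 160 159
```

The gray maps show the wrench lying flat on the mat and the bystanders where they were. The nut corners have turned about 34° past the snug position, which matches the 0.6 rad stop. I hand it in.

```bash
python3 -c "
from workcell import bot
print(bot.job_done())"
```

```text
the job is handed in; nothing more can be done
None
```

I ran the nut down to snug with the fingers and tightened it to its stop with the wrench. The wrench lies flat on the blue mat and the bystanders I could check had not moved (the jar was not re-checked). The job is handed in; the hand-in returned no verdict.

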